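# Put the bench tools back on their silhouettes

### The job

Put the tack hammer, the nut driver, the funnel and the gray parts box back on the foam tiles, each lying squarely on the white silhouette that has its own shape: hammer head on the painted head, nut driver socket on the painted socket, funnel mouth down, box lid up. Do not knock over the small bottle or the glass jar that stand among them, and leave everything released and at rest.

Things in the scene. Friction and masses are not known exactly. Their poses are not given: they have to be found in the camera images.
- hammer: Tack hammer lying flat: wooden handle 190 x 18 mm and a slim steel head 80 mm wide (y = -40 to 40) across its end, x = 89 to 105 mm; all 14 mm thick, 210 mm long, 0.2 kg. Origin: underside, middle of its overall length, on the handle's centre line. +x along the handle towards the head, z up. Balances at about x = +50 mm. Starts on the bare bench.
- driver: Nut driver lying down: black plastic handle, square, 24 mm wide and high, x = -100 to -10 mm, then a 9 mm chrome shaft and a 15 mm thick chrome socket, x = 75 to 100 mm; shaft axis 12 mm up. 0.11 kg. Origin: underside, middle of its 200 mm length, on the centre line; +x from handle to socket, z up. Balances at about x = -40 mm. (The screwdriver, with a thin blade, is not it.)
- funnel: Red plastic funnel standing mouth down: mouth 85 mm across, cone narrowing to 22 mm at 45 mm height, then the spout, 18 mm across at 50 mm height tapering to 14 mm at its end 95 mm up. 0.06 kg. Origin: centre of the mouth, on the underside; z up along the spout. Round, so yaw does not matter.
- parts_box: Closed gray plastic parts box 95 x 55 mm (lid 97 x 57 mm, from 24 mm height up), 34 mm high, about 0.18 kg. Origin: centre of the underside; x along the 95 mm side, y across, z up.
- hammer_outline (a point): Black foam tile 230 x 100 mm, 4 mm thick, fixed on the bench, with a white silhouette of the hammer. The point: tile's top face (4 mm above the bench), centre of the silhouette's HEAD. +x points from the painted handle to the painted head, as the hammer's own +x must. The middle of silhouette and tile, where the hammer's origin belongs, is at x = -97 mm from this point.
- driver_outline (a point): Black foam tile 230 x 100 mm, 4 mm thick, fixed on the bench, with a white silhouette of the nut driver. The point: tile's top face (4 mm above the bench), centre of the silhouette's SOCKET. +x points from the painted handle to the painted socket, as the driver's own +x must. The middle of silhouette and tile, where the driver's origin belongs, is at x = -87.5 mm from this point.
- pad_funnel: Black foam tile 110 x 110 mm, 4 mm thick, fixed on the bench, with a white painted disc 89 mm across at its centre, the silhouette of the funnel's mouth. Origin: centre of the tile's underside, at bench level; the top face is 4 mm higher.
- pad_box: Black foam tile 110 x 110 mm, 4 mm thick, fixed on the bench, with a white painted rectangle 99 x 59 mm at its centre, the silhouette of the parts box. Origin: centre of the tile's underside, at bench level; the top face is 4 mm higher. x along the rectangle's long side; the box may go on either way round.
- oil_bottle: Bystander: small upright bottle, 32 mm across and 70 mm high, loose, standing among the tools near the middle of the bench. Origin: centre of its underside, z up. Must not be knocked over.
- screw_jar: Bystander: upright glass jar with a steel lid, 60 mm across and 62 mm high, loose, standing at the left or right beyond the tools. Origin: centre of its underside, z up. Must not be knocked over.
Things that resemble listed ones, but are neither listed nor needed, are in the scene too. What is shaped like the parts_box but blue is not meant.

How it is judged:
By the outcome, as a careful person would: the job done as asked, in the order asked, and still so for the second after the job is handed in, with the robot touching nothing.
It also fails if it takes over 120 s, if anything falls off the work surface, if the arm or the gripper's body presses on something with over 40 N, if the wrist force passes 120 N, or if a joint passes its speed limit or range.

### The arm

A 6-joint arm with a two-finger parallel gripper is mounted at the origin on the work surface. World frame = base frame: x ahead of the robot, y to its left, z up, the work surface at z = 0. Lengths are in m, angles in rad, forces in N, time in s.
With the tool pointing down it reaches from about 0.375 to 0.925 m from the base axis. Payload 5.7 kg.
Tool frame: the origin (TCP) lies at the very end of the fingers, on their centre line; the grasp point (between the pads) lies manip.pinch_z behind it (manip.pinch_z is the distance from the TCP to the grasp point, in m); z points along the fingers, y is the direction in which the jaws open and shut (so a half turn about z gives the same grasp; the last joint's range is limited). The gripper opens to 85 mm and grips with 20 to 120 N. Pads are 22 mm wide; open, the fingers measure 114 mm over their backs; the gripper's body (76 mm by 85 mm) begins 54 mm behind the grasp point. The pads swing forward as they close: fully open they stand 13 mm farther back than shut.
Start: joints at [-1.317, 0.359, 1.51, -0, 1.272, -0.115], TCP at [0.216, -0.56, 0.231] pointing down, gripper open.
Joint ranges: [-2.97, 2.97], [-1.01, 2.36], [0.21, 2.38], [-0.96, 4.11], [0.2, 2.71], [-2.98, 2.98]. Speed limits (rad/s): [2.39, 2.39, 3.14, 3.14, 3.14, 3.14].

### API

Orientations are given as a unit quaternion [w, x, y, z].
In Python, from rig import get_obs, imaging, job_done, manip gives the robot as it stands. The module is installed in compiled form; this text tells all that it offers.
- The arm moves only by the tool jog_arm, never from a script. Its argument "moves" is a list of rows, each a list of 3 entries, a list of its own where there are three numbers: the turn, a rotation vector about the tool's x, y, z in units of 8 degrees (1.0 is 8 degrees), then the shift along the tool's x, y, z in units of 40 mm (1.0 is 40 mm), then the finger opening in mm, from 0 to 85.4. A call has 1 to 5 rows; each row is the pose to reach, as a shift and turn from the pose measured when the call began, along the tool's axes at that moment; what a row does not reach only later rows make up. A row lasts 1/10 s, in which the tool goes at most 50 mm and 8.59 degrees, less where a joint would pass 70% of its speed; a pose out of reach is approached as far as the arm can. A call with a gripper value outside its range is refused whole. The fingers move at their own pace and stop on an object; "force" is the grip in N (left out, the last holds). Time passes only in rows, so rows that repeat a pose let the fingers close. It gives the time, the measured TCP pose, the force and the opening at its end, in the units of the state.
- get_obs(): the state, without advancing time (a new reading comes with each control period).
- imaging.capture(name): name is "side" or "top"; returns (picture, depth): 420x560x3 uint8, blue, green, red; 420x560 float32, m along the optical axis (not along the pixel's ray), 0 where there is no reading.
- imaging.camera_info(name): a dict with "fx", "fy", "cx", "cy" (pixels), "cam_to_world" (4x4, takes a point from camera to world coordinates). Camera axes: x right, y down, z forward; pixel columns grow to the right and rows downward; lengths in m; the calibration is good to about 2 mm. A picture is of the moment at which its call begins. camera_info takes no time and is no camera call.
- job_done(): hands the job in, once; it reports no verdict.
The state is a dict: "clock": time; "q": joint angles; "dq": joint speeds; "effort": joint torques, N m; "tcp_pos": TCP position; "tool_rot": TCP orientation; "ft_force": force on the tool from outside, world axes, zero at the start; "wrist_torque": the same for the moment, N m; "opening": opening from 0.0 (shut) to 1.0 (fully open).
Only numpy, scipy, OpenCV 4.12 (cv2) and the standard library are available. Lean on these libraries where they do the work, as an engineer would, in place of code of your own. Each camera call takes 0.05 s, during which the arm holds its last target.

## Working session

There is one attempt and no reset: what is moved stays moved. The work goes in short steps, Python scripts to look and compute and a tool call to move; the robot and the scene stay as the last step left them, time stands still between calls to the robot, and variables do not carry over. Pictures are saved under pics/ and viewed, and the job is handed in when it is done.

Besides the shell and the picture viewer there is one more tool, called after "Request:" as a command line: name --argument value ..., lists and objects as JSON in quotes. jog_arm: Moves the arm, as the interface text tells. Its arguments: {"type":"object","properties":{"moves":{"type":"array","items":{"type":"array"}},"force":{"type":"number"}},"required":["moves"]}

```bash
mkdir -p pics; ls; python3 - <<'E'
from rig import get_obs, imaging, manip
import cv2, numpy as np
print(get_obs()); print(manip.pinch_z)
for n in("top","side"):
    p,d=imaging.capture(n); cv2.imwrite(f"pics/{n}0.png",p); np.save(f"{n}0.npy",d)
    print(n,imaging.camera_info(n))
E
```

```text
pics
{'clock': 0.0, 'q': array([-1.31711523e+00,  3.59459953e-01,  1.51144684e+00, -4.27385108e-05,
        1.27252090e+00, -1.15119336e-01]), 'dq': array([ 0.00080171, -0.00060283,  0.00124488,  0.00121786,  0.00023915,
        0.00065478]), 'effort': array([-3.36207653e-03, -5.27630031e+01, -2.78613353e+01, -1.53852916e-04,
        1.31098763e-02,  7.46067059e-06]), 'tcp_pos': array([ 0.21609009, -0.55899103,  0.23047494]), 'tool_rot': array([-9.13909135e-04,  9.83044833e-01,  1.83363067e-01, -8.38869523e-05]), 'ft_force': array([ 0.19537376,  0.04261698, -0.56649932]), 'wrist_torque': array([-0.02015675,  0.01459931, -0.01246843]), 'opening': 0.9982470765282384}
0.0187
top {'fx': 384.4315018646204, 'fy': 384.4315018646204, 'cx': 282.73730913323465, 'cy': 208.65247431062434, 'cam_to_world': array([[ 0.02234738, -0.99181182,  0.12573748,  0.36433364],
       [-0.99971688, -0.02114144,  0.01091739, -0.01017671],
       [-0.00816972, -0.12594585, -0.99200348,  0.92859671],
       [ 0.        ,  0.        ,  0.        ,  1.        ]])}
side {'fx': 447.7162289996132, 'fy': 447.7162289996132, 'cx': 269.40755965500836, 'cy': 209.38889605396156, 'cam_to_world': array([[-0.85690732, -0.40149837,  0.32327837,  0.11482882],
       [-0.51545826,  0.66310307, -0.542768  ,  0.63174815],
       [ 0.00355359, -0.63173837, -0.77517353,  0.90919482],
       [ 0.        ,  0.        ,  0.        ,  1.        ]])}
```

View pics/top0.png

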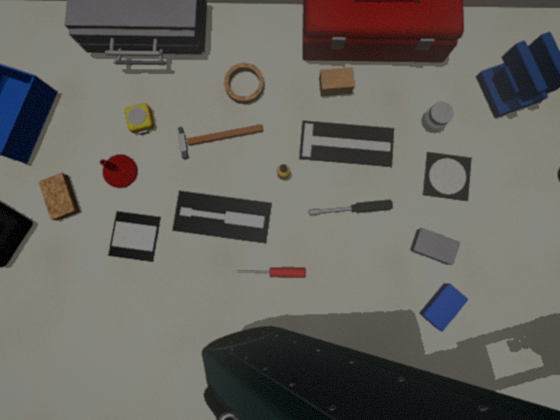

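View pics/side0.png

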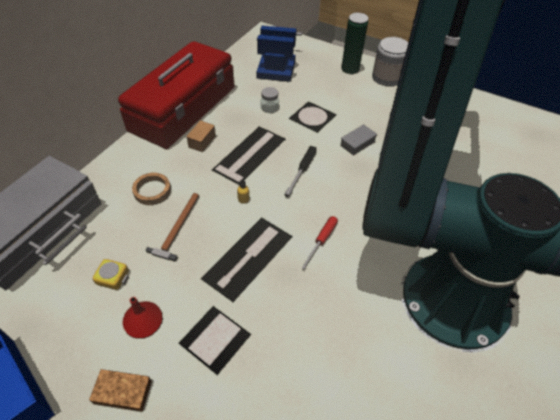

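The top view shows the hammer at (220,137), the nut driver at (350,208), the funnel at (120,171) and the gray box at (436,246). The blue box at (444,307) and the red screwdriver at (272,272) are lookalikes. The bottle is at (283,171) and the jar at (438,116). I'll confirm with an enlarged crop and take measurements.

```bash
cat > h.py <<'E'
import numpy as np, cv2
from rig import get_obs, imaging, manip
def ray(n,uv,z):
    c=imaging.camera_info(n);T=c["cam_to_world"];uv=np.atleast_2d(np.asarray(uv,float))
    d=np.c_[(uv[:,0]-c["cx"])/c["fx"],(uv[:,1]-c["cy"])/c["fy"],np.ones(len(uv))]@T[:3,:3].T
    o=T[:3,3]; return o+d*((z-o[2])/d[:,2])[:,None]
def proj(n,P):
    c=imaging.camera_info(n);T=c["cam_to_world"];q=(np.atleast_2d(P)-T[:3,3])@T[:3,:3]
    return np.c_[q[:,0]/q[:,2]*c["fx"]+c["cx"],q[:,1]/q[:,2]*c["fy"]+c["cy"]]
def comp(mask,roi):
    x0,y0,x1,y1=roi;m=np.zeros_like(mask);m[y0:y1,x0:x1]=mask[y0:y1,x0:x1]
    n,l,s,_=cv2.connectedComponentsWithStats(m.astype(np.uint8)); 
    k=1+np.argmax(s[1:,4]); return l==k
def rectw(n,mask,z):
    """world min-area rect of a mask on plane z"""
    cs,_=cv2.findContours(mask.astype(np.uint8),cv2.RETR_EXTERNAL,cv2.CHAIN_APPROX_NONE)
    c=max(cs,key=len)[:,0]; w=ray(n,c,z)[:,:2]
    (cx,cy),(a,b),t=cv2.minAreaRect((w*1000).astype(np.float32))
    if a<b: a,b,t=b,a,t+90
    return np.array([cx,cy]).round(1),round(a,1),round(b,1),round((t+90)%180-90,1)
E
python3 - <<'E'
import cv2,numpy as np
p=cv2.imread("pics/top0.png")
c=p[90:290,80:480]; cv2.imwrite("pics/crop0.png",cv2.convertScaleAbs(cv2.resize(c,(800,400),interpolation=cv2.INTER_CUBIC),alpha=1.4))
E
```

```text
(no output)
```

View pics/crop0.png

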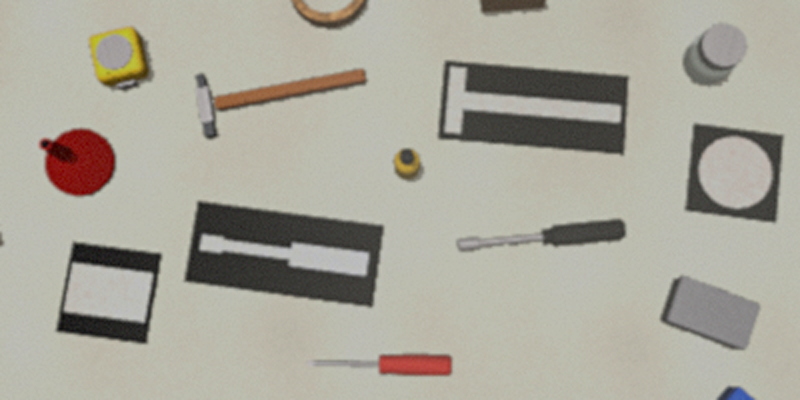

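The crop confirms the targets. The driver has a black handle and its chrome socket end at crop (468,243). The hammer head is at the left, and the funnel stands mouth down. The gray box is at crop (712,312). Both painted heads point left. Next I'll measure everything.

```bash
cat > meas.py <<'E'
from h import *
p=cv2.imread("pics/top0.png").astype(int); d=np.load("top0.npy")
B,G,R=p[...,0],p[...,1],p[...,2]; V=p.max(2); S=V-p.min(2)
for u,v in [(308,140),(436,246),(130,237),(350,120),(420,260),(250,60)]: print((u,v),p[v,u])
dark=V<75
for nm,roi in dict(ham=(290,110,405,175),drv=(165,182,280,250),fun=(418,146,478,206),box=(104,204,165,268)).items():
    m=comp(dark,roi); print('tile',nm,rectw("top",m,.004))
    cs,_=cv2.findContours(m.astype(np.uint8),0,2); f=np.zeros(m.shape,np.uint8); cv2.drawContours(f,cs,-1,1,-1)
    w=comp((f>0)&(V>110),roi); print('  white',rectw("top",w,.004))
    vs,us=np.nonzero(w); P=ray("top",np.c_[us,vs],.004)[:,:2]*1000; print('  centroid',P.mean(0).round(1))
m=comp((R>B+40)&(R>G+20),(185,115,270,150)); print('ham handle',rectw("top",m,.014))
m=comp((V<300)&(np.abs(p-np.median(p[100:110,200:230],axis=(0,1))).sum(2)>60),(170,118,270,165)); print('ham all',rectw("top",m,.012))
m=comp(V<70,(345,195,400,220)); print('drv handle',rectw("top",m,.020), 'px',np.argwhere(m).mean(0))
m=comp((R>G+50),(90,145,145,195)); print('funnel px',m.sum())
m=comp((np.abs(B-R)<25)&(V<115),(408,225,464,268)); print('box all',rectw("top",m,.030))
for nm,(u,v) in dict(boxtop=(437,245),dh=(375,206),hh=(230,134),bot=(283,168)).items(): 
    c=imaging.camera_info("top");z=np.median(d[v-2:v+3,u-2:u+3]);q=np.array([(u-c["cx"])/c["fx"]*z,(v-c["cy"])/c["fy"]*z,z,1]);print(nm,(c["cam_to_world"]@q)[:3].round(4))
bg=np.median(p[100:110,200:230],axis=(0,1));print('bg',bg)
E
python3 meas.py
```

```text
(308, 140) [127 131 133]
(436, 246) [97 96 98]
(130, 237) [130 134 135]
(350, 120) [121 131 132]
(420, 260) [125 134 132]
(250, 60) [127 133 134]
tile ham (array([ 648. , -154.1]), 227.6, 98.6, 86.1)
  white (array([ 657.7, -152.5]), 212.7, 79.3, -88.9)
  centroid [ 650.5 -134. ]
tile drv (array([459.4, 147.1]), 228.2, 98.2, 83.6)
  white (array([460.1, 148. ]), 202.8, 27.1, 83.6)
  centroid [458.3 131.6]
tile fun (array([ 570.4, -398.9]), 108.3, 107.9, 83.1)
  white (array([ 570.7, -400.3]), 85.8, 84.6, -88.8)
  centroid [ 571.1 -399.8]
tile box (array([407.6, 356.6]), 109.4, 108.2, 83.6)
  white (array([408.1, 357.9]), 97.8, 58.2, 83.7)
  centroid [408.1 357.8]
ham handle (array([662.3, 147.4]), 184.0, 14.5, -77.6)
ham all (array([658. , 155.9]), 209.3, 85.6, -78.9)
drv handle (array([ 490.1, -211. ]), 96.2, 23.0, -82.4) px [206.04065041 371.78861789]
funnel px 776
box all (array([ 398.1, -354.2]), 104.9, 63.2, 70.6)
boxtop [ 0.4007 -0.3583  0.0346]
dh [ 0.4899 -0.2185  0.0248]
hh [0.6628 0.1339 0.0138]
bot [0.5667 0.0008 0.0698]
bg [122. 132. 133.]
```

```bash
cat > meas2.py <<'E'
from h import *
p=cv2.imread("pics/side0.png").astype(int); V=p.max(2);B,G,R=p[...,0],p[...,1],p[...,2]
n="side"
dark=V<75
for nm,c3 in dict(ham=(648,-154),drv=(459,147),fun=(570,-399),box=(408,357)).items():
    u,v=proj(n,np.array([*c3,4])/1000)[0].astype(int); r=(u-60,v-60,u+60,v+60) if nm!='fun' else(u-35,v-25,u+35,v+25)
    m=comp(dark,r); print(nm,(u,v),rectw(n,m,.004))
    cs,_=cv2.findContours(m.astype(np.uint8),0,2); f=np.zeros(m.shape,np.uint8); cv2.drawContours(f,cs,-1,1,-1)
    w=comp((f>0)&(V>110),r); print('  white',rectw(n,w,.004))
m=comp((R>B+40)&(R>G+20),(165,185,205,250)); print('ham handle',rectw(n,m,.014))
m=comp(V<70,(290,140,322,175)); print('drv handle',rectw(n,m,.020))
# depth heights
for n in("top","side"):
    d=np.load(f"{n}0.npy");c=imaging.camera_info(n);T=c["cam_to_world"]
    vv,uu=np.mgrid[:420,:560];Q=np.stack([(uu-c["cx"])/c["fx"]*d,(vv-c["cy"])/c["fy"]*d,d],-1)@T[:3,:3].T+T[:3,3]
    def sel(x0,x1,y0,y1,z0,z1): return Q[(Q[...,0]>x0)&(Q[...,0]<x1)&(Q[...,1]>y0)&(Q[...,1]<y1)&(Q[...,2]>z0)&(Q[...,2]<z1)&(d>0)]
    P=sel(.34,.46,-.42,-.29,.029,.045); print(n,'boxtop',len(P),P.mean(0).round(4),cv2.minAreaRect((P[:,:2]*1000).astype(np.float32)))
    P=sel(.44,.54,-.29,-.14,.015,.035); print(n,'drvh',len(P),P.mean(0).round(4),cv2.minAreaRect((P[:,:2]*1000).astype(np.float32)))
    P=sel(.5,.7,.3,.48,.06,.11); print(n,'spout',len(P),P.mean(0).round(4))
    P=sel(.5,.7,.3,.48,.006,.11); print(n,'funnel',len(P),cv2.minEnclosingCircle((P[P[:,2]<.03][:,:2]*1000).astype(np.float32)))
    P=sel(.53,.60,-.04,.04,.03,.08); print(n,'bottle',P.mean(0).round(3)); 
    P=sel(.58,.76,-.48,-.32,.03,.08); print(n,'jar',len(P),P.mean(0).round(3))
    P=sel(.45,.52,-.12,-.02,.004,.02); print(n,'socket',len(P),P.mean(0).round(3),P.min(0).round(3),P.max(0).round(3))
    P=sel(.6,.75,.05,.27,.007,.02); print(n,'hammer',len(P),P.mean(0).round(3),cv2.minAreaRect((P[:,:2]*1000).astype(np.float32)))
    P=P[P[:,1]<.22]; a=np.polyfit(P[:,1],P[:,0],1);print('handle line',np.rad2deg(np.arctan2(1,a[0])),np.polyval(a,.15))
# funnel rim circle on colour, both views
for n in("top","side"):
    p=cv2.imread(f"pics/{n}0.png").astype(int)
    u,v=proj(n,[.56,.39,0])[0].astype(int)
    m=(p[...,2]>p[...,1]+40)
    m=comp(m,(max(u-45,0),v-45,u+45,v+45)).astype(np.uint8)
    m=cv2.morphologyEx(m,cv2.MORPH_OPEN,cv2.getStructuringElement(2,(17,17)))
    print(n,'funnel rim',(u,v),rectw(n,m,.001))
E
python3 meas2.py
```

```text
ham (np.int64(250), np.int64(153)) (array([ 872.4, -260.2]), 171.6, 121.6, -52.6)Traceback (most recent call last):
  File "meas2.py", line 9, in <module>
    w=comp((f>0)&(V>110),r); print('  white',rectw(n,w,.004))
  File "h.py", line 13, in comp
    k=1+np.argmax(s[1:,4]); return l==k
        ~~~~~~~~~^^^^^^^^^
    return _wrapfunc(a, 'argmax', axis=axis, out=out, **kwds)
    return bound(*args, **kwds)
ValueError: attempt to get argmax of an empty sequence
```

```bash
python3 - <<'E'
s=open('h.py').read()
s=s.replace("k=1+np.argmax(s[1:,4]); return l==k","C=_[1:]-[(x0+x1)/2,(y0+y1)/2];k=1+np.argmin(np.hypot(*C.T)+1e4*(s[1:,4]<a)) if a else 1+np.argmax(s[1:,4]); return l==k").replace("def comp(mask,roi):","def comp(mask,roi,a=0):")
open('h.py','w').write(s)
s=open('meas2.py').read().replace("comp(dark,r)","comp(dark,r,150)").replace("V>110),r)","V>100),r)")
open('meas2.py','w').write(s)
E
python3 meas2.py
```

```text
ham (np.int64(250), np.int64(153)) (array([ 636.4, -149.7]), 227.1, 110.7, 83.4)Traceback (most recent call last):
  File "meas2.py", line 9, in <module>
    w=comp((f>0)&(V>100),r); print('  white',rectw(n,w,.004))
  File "h.py", line 13, in comp
    C=_[1:]-[(x0+x1)/2,(y0+y1)/2];k=1+np.argmin(np.hypot(*C.T)+1e4*(s[1:,4]<a)) if a else 1+np.argmax(s[1:,4]); return l==k
                                                                                            ~~~~~~~~~^^^^^^^^^
    return _wrapfunc(a, 'argmax', axis=axis, out=out, **kwds)
    return bound(*args, **kwds)
ValueError: attempt to get argmax of an empty sequence
```

```bash
sed -i '/findContours/d;/w=comp/d;s/^dark=V<75/dark=V<85/' meas2.py; python3 meas2.py
```

```text
ham (np.int64(250), np.int64(153)) (array([ 634.2, -149. ]), 228.5, 112.8, 82.8)
drv (np.int64(249), np.int64(256)) (array([461.8, 149.9]), 226.3, 97.1, 83.8)
fun (np.int64(313), np.int64(115)) (array([ 572.4, -395.6]), 105.2, 105.0, -6.9)
box (np.int64(215), np.int64(338)) (array([410.2, 359. ]), 107.9, 107.2, -6.3)
ham handle (array([664.6, 149.2]), 186.9, 16.8, -77.6)
drv handle (array([ 490.2, -207.1]), 98.1, 22.2, -83.2)
top boxtop 1050 [ 0.3989 -0.356   0.0344] ((399.6189270019531, -357.1369934082031), (97.6307601928711, 58.37484359741211), 70.40499877929688)
top drvh 431 [ 0.4906 -0.2076  0.0227] ((490.4024353027344, -200.7816619873047), (24.136268615722656, 119.47027587890625), 6.182770252227783)
top spout 92 [0.5657 0.4003 0.0834]
top funnel 1415 ((602.6701049804688, 376.2508239746094), 108.04924774169922)
top bottle [0.565 0.001 0.053]
top jar 575 [ 0.706 -0.362  0.056]
top socket 121 [ 0.48  -0.085  0.014] [ 0.463 -0.118  0.004] [ 0.519 -0.02   0.02 ]
top hammer 798 [0.66  0.171 0.014] ((681.2957763671875, 168.272705078125), (94.48590850830078, 212.12962341308594), 21.7029
[... 265 characters left out ...]
5, -199.46139526367188), (24.771926879882812, 118.86420440673828), 6.769798278808594)
side spout 109 [0.566  0.4062 0.0828]
side funnel 1695 ((615.33056640625, 379.0255126953125), 95.23809051513672)
side bottle [0.567 0.008 0.05 ]
side jar 285 [ 0.707 -0.358  0.052]
side socket 86 [ 0.477 -0.082  0.015] [ 0.461 -0.119  0.004] [ 0.498 -0.051  0.02 ]
side hammer 681 [0.659 0.183 0.013] ((682.16796875, 169.671875), (92.67242431640625, 210.78199768066406), 21.94508171081543)
handle line 106.1587810413972 0.6669350726103808
top funnel rim (np.int64(125), np.int64(174)) (array([563., 397.]), 80.6, 63.6, -27.5)
side funnel rim (np.int64(150), np.int64(316)) (array([567.8, 407.5]), 83.0, 72.8, 48.1)
```

```bash
python3 - <<'E'
import cv2
p=cv2.imread("pics/side0.png"); cv2.imwrite("pics/crop1.png",cv2.convertScaleAbs(cv2.resize(p[80:380,80:380],(600,600),interpolation=cv2.INTER_CUBIC),alpha=1.4))
E
```

```text
(no output)
```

View pics/crop1.png

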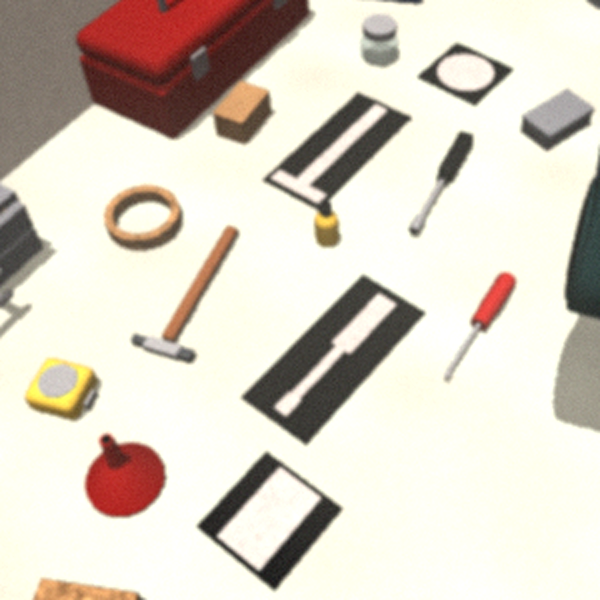

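```bash
cat > go.py <<'E'
import sys
from h import *
from scipy.spatial.transform import Rotation as Ro
def go(x,y,z,yaw):
    o=get_obs();w,a,b,c=o["tool_rot"];R=Ro.from_quat([a,b,c,w])
    t=np.deg2rad(yaw);D=Ro.from_matrix(np.array([[np.cos(t),np.sin(t),0],[np.sin(t),-np.cos(t),0],[0,0,-1]]))
    rv=np.rad2deg((R.inv()*D).as_rotvec())/8
    sh=R.inv().apply(np.array([x,y,z])/1000-o["tcp_pos"])/.04
    X=R.as_matrix()[:,0]
    print('clock',round(o["clock"],2),'tcp',(o["tcp_pos"]*1000).round(1),'yaw',np.rad2deg(np.arctan2(X[1],X[0])).round(1),'open',round(o["opening"],3),'F',o["ft_force"].round(1))
    print('turn',rv.round(2),'shift',sh.round(2))
go(*map(float,sys.argv[1:]))
E
python3 go.py 651 205 200 102.4
```

```text
clock 0.1 tcp [ 216.1 -559.1  230.5] yaw 21.1 open 1.002 F [ 0.1 -0.2  0.1]
turn [-1.000e-02 -1.000e-02 -1.016e+01] shift [ 17.03 -13.9    0.79]
```

Request:
jog_arm --moves '[[[0,0,-10.16],[17.0,-13.9,0.8],40],[[0,0,-10.16],[17.0,-13.9,0.8],40],[[0,0,-10.16],[17.0,-13.9,0.8],40],[[0,0,-10.16],[17.0,-13.9,0.8],40],[[0,0,-10.16],[17.0,-13.9,0.8],40]]' --force 40

```text
clock: 0.6
tcp_pos: [0.3399, -0.3403, 0.2219]
tool_rot: [-0.001, 0.846, 0.533, 0.0]
ft_force: [-0.1, -1.3, 0.3]
opening: 0.468
```

```bash
python3 go.py 651 205 200 102.4
```

```text
clock 0.6 tcp [ 339.9 -340.3  221.9] yaw 64.4 open 0.468 F [-0.1 -1.3  0.3]
turn [-0.   -0.01 -4.75] shift [15.65  1.13  0.57]
```

Request:
jog_arm --moves '[[[0,0,-4.75],[15.65,1.13,0.57],40],[[0,0,-4.75],[15.65,1.13,0.57],40],[[0,0,-4.75],[15.65,1.13,0.57],40],[[0,0,-4.75],[15.65,1.13,0.57],40],[[0,0,-4.75],[15.65,1.13,0.57],40]]'

```text
clock: 1.1
tcp_pos: [0.4636, -0.1232, 0.2132]
tool_rot: [-0.001, 0.624, 0.781, 0.0]
ft_force: [0.7, -0.6, -0.1]
opening: 0.469
```

```bash
python3 go.py 651 205 100 102.4
```

```text
clock 1.1 tcp [ 463.6 -123.2  213.2] yaw 102.7 open 0.469 F [ 0.7 -0.6 -0.1]
turn [ 0.   -0.01  0.04] shift [6.97 6.37 2.84]
```

Request:
jog_arm --moves '[[[0,0,0],[6.97,6.37,1.0],40],[[0,0,0],[6.97,6.37,1.0],40],[[0,0,0],[6.97,6.37,1.0],40],[[0,0,0],[6.97,6.37,1.0],40],[[0,0,0],[6.97,6.37,1.0],40]]'

```text
clock: 1.6
tcp_pos: [0.5865, 0.093, 0.1868]
tool_rot: [-0.001, 0.624, 0.781, 0.0]
ft_force: [0.8, -1.2, 1.0]
opening: 0.469
```

```bash
python3 go.py 651 205 80 102.4
```

```text
clock 1.6 tcp [586.5  93.  186.8] yaw 102.7 open 0.469 F [ 0.8 -1.2  1. ]
turn [-0.   -0.01  0.04] shift [2.37 2.19 2.67]
```

Request:
jog_arm --moves '[[[0,0,0],[2.37,2.19,1.5],40],[[0,0,0],[2.37,2.19,2.0],40],[[0,0,0],[2.37,2.19,2.67],40],[[0,0,0],[2.37,2.19,3.5],40],[[0,0,0],[2.37,2.19,3.5],40]]'

```text
clock: 2.1
tcp_pos: [0.6461, 0.2058, 0.0396]
tool_rot: [-0.005, 0.624, 0.782, -0.004]
ft_force: [-2.9, -1.0, -0.1]
opening: 0.465
```

```bash
python3 go.py 651 205 3 102.4; python3 - <<'E'
from h import *
for n in("top","side"):
    p,d=imaging.capture(n); u,v=proj(n,[.651,.205,.02])[0].astype(int)
    cv2.imwrite(f"pics/{n}1.png",cv2.resize(p[max(v-70,0):v+70,max(u-90,0):u+90],None,fx=4,fy=4))
E
```

```text
clock 2.1 tcp [646.1 205.8  39.6] yaw 102.8 open 0.465 F [-2.9 -1.  -0.1]
turn [-0.09 -0.01  0.06] shift [-0.05  0.13  0.91]
```

View pics/side1.png

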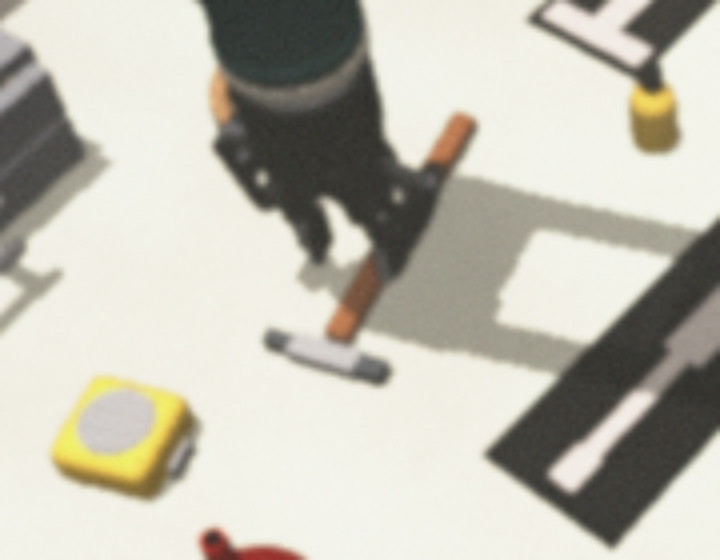

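View pics/top1.png

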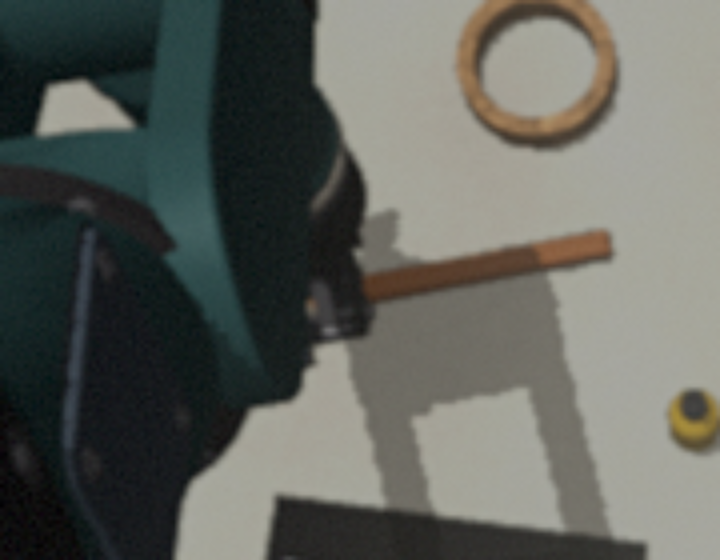

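The side crop shows the fingers straddling the handle at crop (370,270). Now I'll descend and close.

Request:
jog_arm --moves '[[[-0.09,0,0.06],[-0.05,0.13,0.5],40],[[-0.09,0,0.06],[-0.05,0.13,0.91],40],[[-0.09,0,0.06],[-0.05,0.13,0.91],40],[[-0.09,0,0.06],[-0.05,0.13,0.91],0],[[-0.09,0,0.06],[-0.05,0.13,0.91],0]]' --force 50

```text
clock: 2.7
tcp_pos: [0.6553, 0.2037, 0.0105]
tool_rot: [0.002, 0.627, 0.779, 0.004]
ft_force: [1.7, 0.4, 0.1]
opening: 0.182
```

Request:
jog_arm --moves '[[[0,0,0],[0,0,0],0],[[0,0,0],[0,0,0],0],[[0,0,0],[0,0,0],0]]'

```text
clock: 3.0
tcp_pos: [0.6553, 0.2037, 0.0108]
tool_rot: [0.003, 0.627, 0.779, 0.004]
ft_force: [-0.1, 0.5, -1.1]
opening: 0.188
```

```bash
python3 go.py 651 205 70 102.4
```

```text
clock 3.0 tcp [655.3 203.7  10.8] yaw 102.3 open 0.188 F [-0.1  0.5 -1.1]
turn [ 0.07 -0.01 -0.02] shift [ 0.06 -0.09 -1.48]
```

Request:
jog_arm --moves '[[[0.07,0,0],[0,0,0],35],[[0.07,0,0],[0,-0.1,0],35],[[0.07,0,0],[0,-0.1,0.22],35],[[0.07,0,0],[0,-0.1,0.22],35],[[0.07,0,0],[0,-0.1,0.22],35]]'

```text
clock: 3.5
tcp_pos: [0.651, 0.2028, 0.0013]
tool_rot: [-0.001, 0.627, 0.779, -0.0]
ft_force: [-0.3, 0.1, 0.0]
opening: 0.408
```

```bash
python3 go.py 651 205 2 102.4
```

```text
clock 3.5 tcp [651.  202.8   1.3] yaw 102.3 open 0.408 F [-0.3  0.1  0. ]
turn [-0.01 -0.01 -0.02] shift [ 0.05  0.01 -0.02]
```

Request:
jog_arm --moves '[[[0,0,0],[0,0,-0.02],0],[[0,0,0],[0,0,-0.02],0],[[0,0,0],[0,0,-0.02],0],[[0,0,0],[0,0,-0.02],0],[[0,0,0],[0,0,-0.02],0]]' --force 60

```text
clock: 4.0
tcp_pos: [0.6514, 0.2029, 0.0025]
tool_rot: [-0.001, 0.627, 0.779, 0.0]
ft_force: [0.3, 0.8, 2.8]
opening: 0.19
```

Request:
jog_arm --moves '[[[0,0,0],[0,0,-0.5],0],[[0,0,0],[0,0,-1],0],[[0,0,0],[0,0,-2.0],0],[[0,0,0],[0,0,-2.5],0],[[0,0,0],[0,0,-2.5],0]]'

```text
clock: 4.5
tcp_pos: [0.6537, 0.2033, 0.1056]
tool_rot: [0.001, 0.627, 0.779, 0.002]
ft_force: [1.2, 0.7, -1.9]
opening: 0.188
```

```bash
python3 go.py 651 205 120 102.4;  python3 - <<'E'
from h import *
p,d=imaging.capture("side"); u,v=proj("side",[.651,.205,.1])[0].astype(int)
cv2.imwrite(f"pics/side2.png",cv2.resize(p[max(v-75,0):v+75,max(u-100,0):u+100],None,fx=4,fy=4))
E
```

```text
clock 4.5 tcp [653.7 203.3 105.6] yaw 102.3 open 0.188 F [ 1.2  0.7 -1.9]
turn [ 0.04 -0.01 -0.02] shift [ 0.06 -0.05 -0.36]
```

View pics/side2.png

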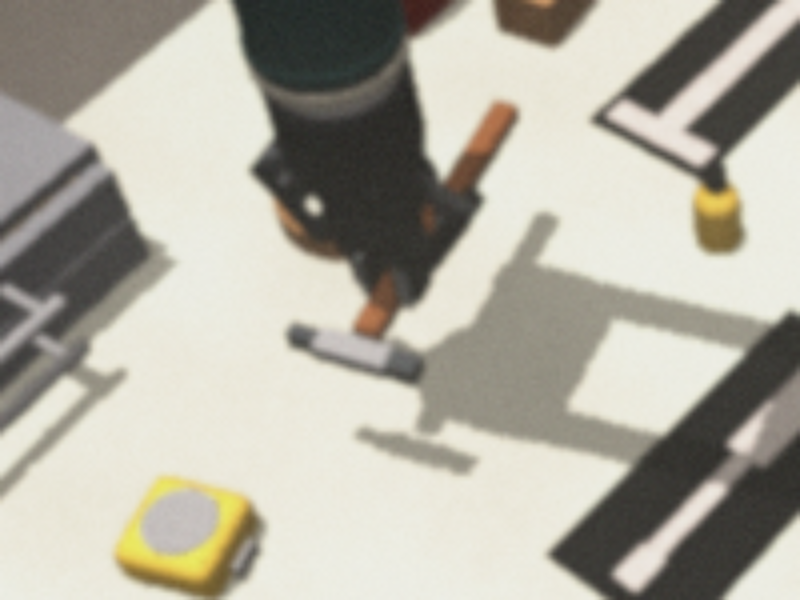

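The hammer is held level. Next I'll carry it to the tile at height.

```bash
python3 go.py 652 -106 105 86
```

```text
clock 4.55 tcp [652.2 202.9 103.4] yaw 102.3 open 0.189 F [ 0.2 -0.8 -2.3]
turn [ 0.01 -0.01  2.03] shift [-7.55 -1.65 -0.05]
```

Request:
jog_arm --moves '[[[0,0,0.4],[-1,-0.22,-0.05],0],[[0,0,0.9],[-2,-0.44,-0.05],0],[[0,0,1.4],[-3,-0.66,-0.05],0],[[0,0,1.8],[-4,-0.87,-0.05],0],[[0,0,2.0],[-5,-1.1,-0.05],0]]'

```text
clock: 5.05
tcp_pos: [0.6497, -0.0032, 0.1024]
tool_rot: [-0.002, 0.73, 0.683, -0.0]
ft_force: [0.3, 0.8, -1.7]
opening: 0.193
```

```bash
python3 go.py 652 -106 60 86
```

```text
clock 5.05 tcp [649.7  -3.2 102.4] yaw 86.2 open 0.193 F [ 0.3  0.8 -1.7]
turn [-0.02 -0.01  0.02] shift [-2.56  0.23  1.06]
```

Request:
jog_arm --moves '[[[0,0,0],[-1,0.1,0],0],[[0,0,0],[-2,0.2,0],0],[[0,0,0],[-2.56,0.2,0.5],0],[[0,0,0],[-2.56,0.2,1.3],0],[[0,0,0],[-2.56,0.2,1.3],0]]'

```text
clock: 5.55
tcp_pos: [0.6452, -0.1055, 0.044]
tool_rot: [-0.007, 0.731, 0.682, -0.004]
ft_force: [-1.8, 0.0, -2.1]
opening: 0.19
```

Request:
jog_arm --moves '[[[0,0,0],[0,0,0],0],[[0,0,0],[0,0,0],0]]'

```text
clock: 5.75
tcp_pos: [0.644, -0.1046, 0.0433]
tool_rot: [-0.008, 0.731, 0.683, -0.004]
ft_force: [0.2, 0.8, -1.9]
opening: 0.191
```

```bash
python3 go.py 652.3 -106 7.5 86;  python3 - <<'E'
from h import *
for n in("top","side"):
  p,d=imaging.capture(n); u,v=proj(n,[.649,-.15,.02])[0].astype(int)
  cv2.imwrite(f"pics/{n}3.png",cv2.resize(p[max(v-75,0):v+75,max(u-100,0):u+100],None,fx=4,fy=4))
E
```

```text
clock 5.75 tcp [ 644.  -104.6   43.3] yaw 86.1 open 0.191 F [ 0.2  0.8 -1.9]
turn [-0.12 -0.03  0.01] shift [-0.03  0.22  0.89]
```

View pics/top3.png

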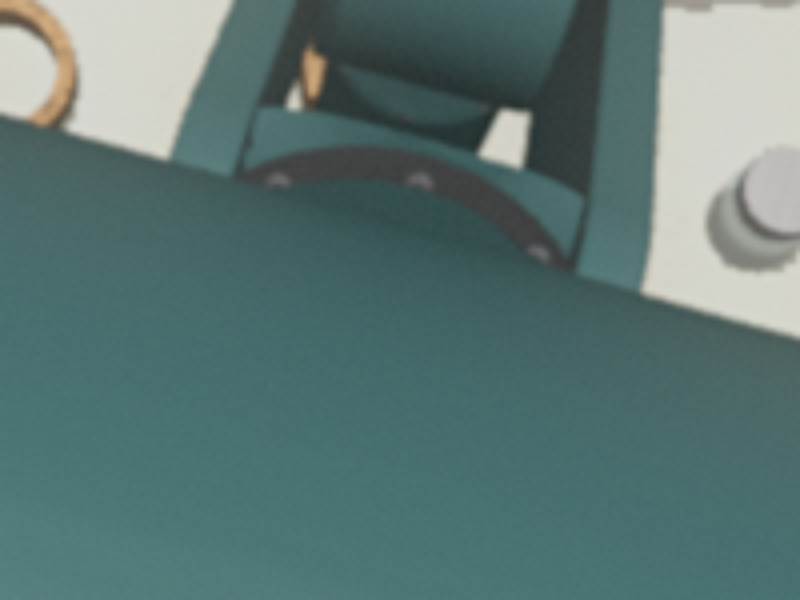

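View pics/side3.png

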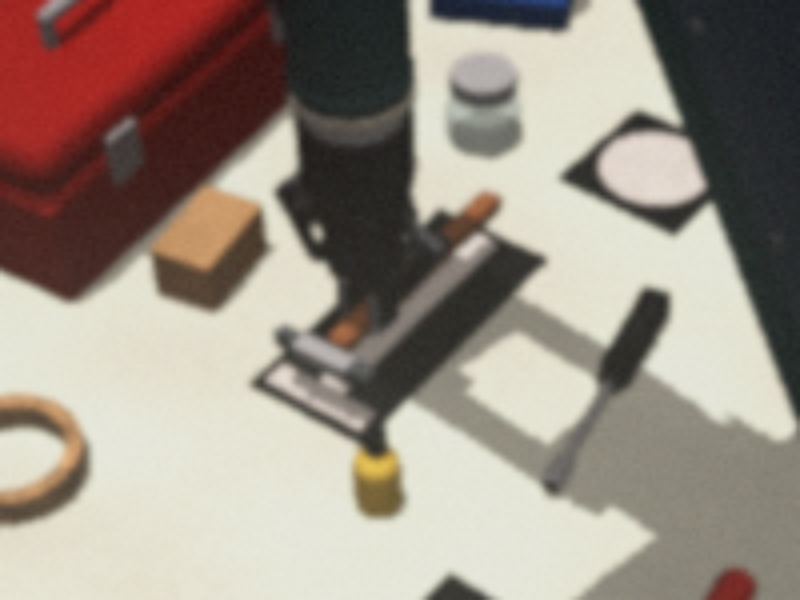

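Request:
jog_arm --moves '[[[-0.12,0,0],[-0.03,0.2,0.1],0],[[-0.12,0,0],[-0.03,0.2,0.3],0],[[-0.12,0,0],[-0.03,0.2,0.55],0],[[-0.12,0,0],[-0.03,0.2,0.65],0],[[-0.12,0,0],[-0.03,0.2,0.65],0]]'

```text
clock: 6.35
tcp_pos: [0.6521, -0.1061, 0.0172]
tool_rot: [-0.001, 0.731, 0.683, 0.002]
ft_force: [-0.6, 0.4, -1.4]
opening: 0.193
```

```bash
python3 go.py 652.3 -106 7 86
```

```text
clock 6.35 tcp [ 652.1 -106.1   17.2] yaw 86.1 open 0.193 F [-0.6  0.4 -1.4]
turn [ 0.   -0.03  0.02] shift [0.   0.   0.26]
```

Request:
jog_arm --moves '[[[0,0,0],[0,0,0.1],0],[[0,0,0],[0,0,0.2],0],[[0,0,0],[0,0,0.26],0],[[0,0,0],[0,0,0.26],0],[[0,0,0],[0,0,0.26],0]]'

```text
clock: 6.85
tcp_pos: [0.6522, -0.1061, 0.0069]
tool_rot: [-0.001, 0.731, 0.683, 0.002]
ft_force: [-0.7, 0.2, -2.2]
opening: 0.189
```

```bash
python3 go.py 652.3 -106 6.5 86;
```

```text
clock 6.85 tcp [ 652.2 -106.1    6.9] yaw 86.1 open 0.189 F [-0.7  0.2 -2.2]
turn [ 0.01 -0.03  0.02] shift [0.   0.   0.01]
```

Request:
jog_arm --moves '[[[0,0,0],[0,0,0.02],0],[[0,0,0],[0,0,0.02],25],[[0,0,0],[0,0,0.02],40],[[0,0,0],[0,0,0.02],40],[[0,0,0],[0,0,-0.4],40]]'

```text
clock: 7.35
tcp_pos: [0.6503, -0.1058, 0.0211]
tool_rot: [-0.003, 0.731, 0.683, 0.001]
ft_force: [-0.1, 0.3, -1.1]
opening: 0.467
```

Request:
jog_arm --moves '[[[0,0,0],[0,0,-1],40],[[0,0,0],[0,0,-2],40],[[0,0,0],[0,0,-3],40],[[0,0,0],[0,0,-3.5],40],[[0,0,0],[0,0,-3.5],40]]'

```text
clock: 7.85
tcp_pos: [0.6535, -0.1072, 0.1654]
tool_rot: [0.0, 0.731, 0.683, 0.003]
ft_force: [1.2, 0.7, 0.4]
opening: 0.467
```

```bash
python3 go.py 490 -200 150 97; 
```

```text
clock 7.85 tcp [ 653.5 -107.2  165.4] yaw 86.1 open 0.467 F [1.2 0.7 0.4]
turn [ 0.03 -0.02 -1.36] shift [-2.59 -3.92  0.36]
```

Request:
jog_arm --moves '[[[0,0,-1.36],[-2.59,-3.92,0.2],45],[[0,0,-1.36],[-2.59,-3.92,0.2],45],[[0,0,-1.36],[-2.59,-3.92,0.2],45],[[0,0,-1.36],[-2.59,-3.92,0.2],45],[[0,0,-1.36],[-2.59,-3.92,0.2],45]]'

```text
clock: 8.35
tcp_pos: [0.4847, -0.2004, 0.1545]
tool_rot: [-0.002, 0.664, 0.748, 0.002]
ft_force: [0.3, 0.7, -0.5]
opening: 0.527
```

```bash
python3 go.py 489 -199 40 97;  python3 - <<'E'
from h import *
for n in("top","side"):
  p,d=imaging.capture(n); cv2.imwrite(f"pics/{n}4.png",p);u,v=proj(n,[.62,-.17,.02])[0].astype(int)
  cv2.imwrite(f"pics/{n}4c.png",cv2.resize(p[max(v-75,0):v+75,max(u-100,0):u+100],None,fx=4,fy=4))
E
```

```text
clock 8.35 tcp [ 484.7 -200.4  154.5] yaw 96.8 open 0.527 F [ 0.3  0.7 -0.5]
turn [-0.   -0.04 -0.02] shift [0.01 0.11 2.86]
```

View pics/top4c.png

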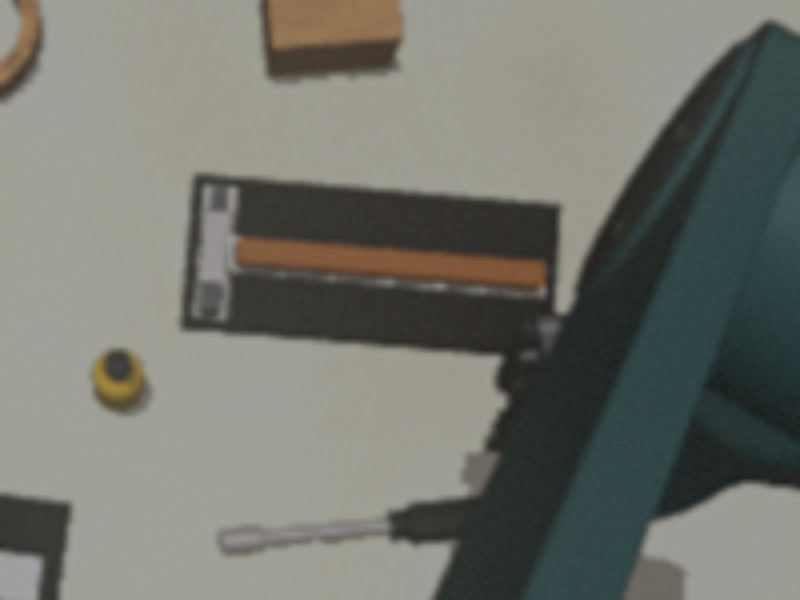

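View pics/side4c.png

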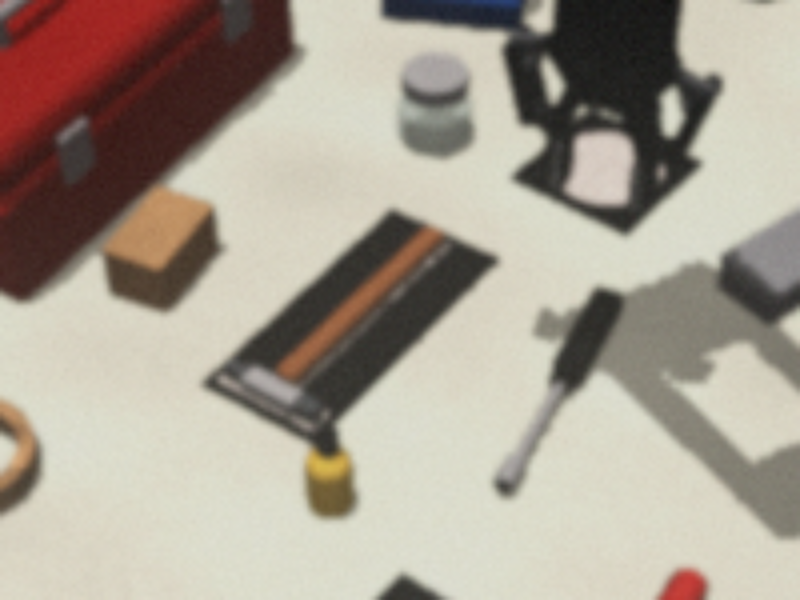

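The hammer lies on its silhouette, head on painted head at top crop (215,250), within about 2 mm by eye. On to the driver.

```bash
python3 - <<'E'
from h import *
p=cv2.imread("pics/top4.png").astype(int);B,G,R=p[...,0],p[...,1],p[...,2]
m=comp((R>B+35)&(R>G+15),(315,120,395,170)); c,a,b,t=rectw("top",m,.018); print(c,a,b,t)
m=comp(p.max(2)<75,(290,110,405,175)); print('tile',rectw("top",m,.004))
p=cv2.imread("pics/side4.png").astype(int);B,G,R=p[...,0],p[...,1],p[...,2]
m=comp((R>B+35)&(R>G+15),(225,120,275,180)); print(rectw("side",m,.018))
E
python3 go.py 489 -199 40 97
```

```text
[ 646.6 -166.1] 183.6 17.1 86.3
tile (array([ 635.9, -169.4]), 258.4, 118.8, 86.2)
(array([ 647.9, -160.1]), 189.6, 20.6, 86.1)
clock 8.45 tcp [ 489.2 -200.   155.4] yaw 96.9 open 0.528 F [ 0.1 -0.9 -0.2]
turn [ 0.03 -0.03 -0.01] shift [ 0.01 -0.01  2.89]
```

Request:
jog_arm --moves '[[[0,0,0],[0,0,1],45],[[0,0,0],[0,0,2],45],[[0,0,0],[0,0,2.7],45],[[0,0,0],[0,0,2.7],45],[[0,0,0],[0,0,2.7],45]]'

```text
clock: 8.95
tcp_pos: [0.4904, -0.1989, 0.0471]
tool_rot: [-0.001, 0.663, 0.749, 0.003]
ft_force: [0.8, -0.1, 0.3]
opening: 0.527
```

```bash
python3 go.py 489 -199 4 97;python3 - <<'E'
from h import *
n="side"
p,d=imaging.capture(n); u,v=proj(n,[.489,-.199,.02])[0].astype(int)
cv2.imwrite(f"pics/{n}5c.png",cv2.resize(p[max(v-75,0):v+75,max(u-100,0):u+100],None,fx=4,fy=4))
E
```

```text
clock 8.95 tcp [ 490.4 -198.9   47.1] yaw 97.0 open 0.527 F [ 0.8 -0.1  0.3]
turn [ 0.02 -0.03 -0.01] shift [-0.   -0.04  1.08]
```

View pics/side5c.png

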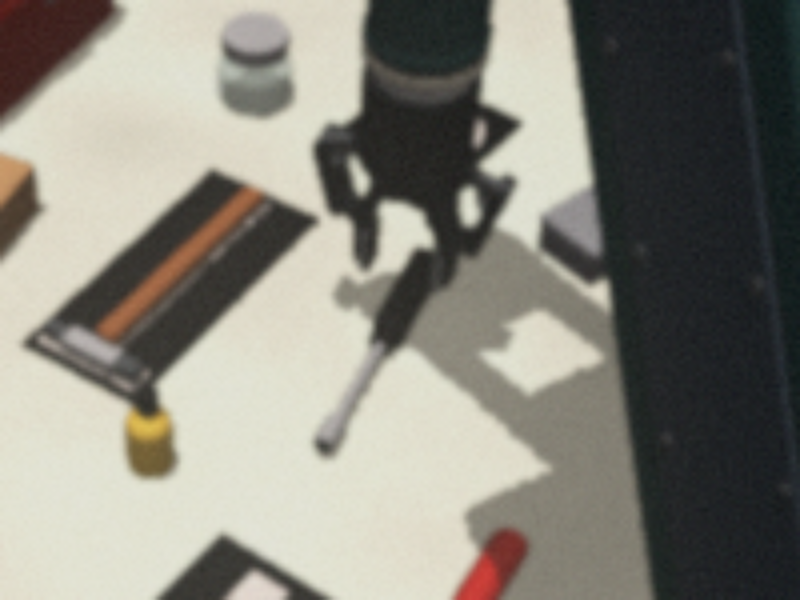

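Request:
jog_arm --moves '[[[0,0,0],[0,-0.04,0.5],45],[[0,0,0],[0,-0.04,1.0],45],[[0,0,0],[0,-0.04,1.08],45],[[0,0,0],[0,-0.04,1.08],45],[[0,0,0],[0,-0.04,1.08],45]]'

```text
clock: 9.5
tcp_pos: [0.4908, -0.2001, 0.0063]
tool_rot: [0.002, 0.663, 0.749, 0.003]
ft_force: [0.9, 0.2, -0.6]
opening: 0.525
```

```bash
python3 go.py 489 -199 4 97
```

```text
clock 9.5 tcp [ 490.8 -200.1    6.3] yaw 96.9 open 0.525 F [ 0.9  0.2 -0.6]
turn [ 0.05 -0.01 -0.01] shift [ 0.03 -0.04  0.06]
```

Request:
jog_arm --moves '[[[0.04,0,0],[0,-0.03,0.05],45],[[0.04,0,0],[0,-0.03,0.05],0],[[0.04,0,0],[0,-0.03,0.05],0],[[0.04,0,0],[0,-0.03,0.05],0],[[0.04,0,0],[0,-0.03,0.05],0]]' --force 50

```text
clock: 10.0
tcp_pos: [0.4903, -0.2005, 0.0051]
tool_rot: [0.001, 0.663, 0.749, 0.001]
ft_force: [-0.2, 0.9, 4.8]
opening: 0.273
```

```bash
python3 go.py 489 -199 105 97
```

```text
clock 10.0 tcp [ 490.3 -200.5    5.1] yaw 97.0 open 0.273 F [-0.2  0.9  4.8]
turn [ 0.02 -0.01 -0.01] shift [ 0.04 -0.02 -2.5 ]
```

Request:
jog_arm --moves '[[[0,0,0],[0,0,-0.5],0],[[0,0,0],[0,0,-1],0],[[0,0,0],[0,0,-2.0],0],[[0,0,0],[0,0,-3],0],[[0,0,0],[0,0,-3],0]]'

```text
clock: 10.5
tcp_pos: [0.4934, -0.2025, 0.1302]
tool_rot: [0.005, 0.663, 0.749, 0.002]
ft_force: [0.5, -0.9, -1.9]
opening: 0.269
```

```bash
python3 go.py 465 104 125 83.7;python3 - <<'E'
from h import *
n="side"
p,d=imaging.capture(n); u,v=proj(n,[.489,-.199,.1])[0].astype(int)
cv2.imwrite(f"pics/{n}6c.png",cv2.resize(p[max(v-75,0):v+75,max(u-100,0):u+100],None,fx=4,fy=4))
E
```

```text
clock 10.5 tcp [ 493.4 -202.5  130.2] yaw 97.0 open 0.269 F [ 0.5 -0.9 -1.9]
turn [0.08 0.03 1.66] shift [7.69 0.22 0.09]
```

View pics/side6c.png

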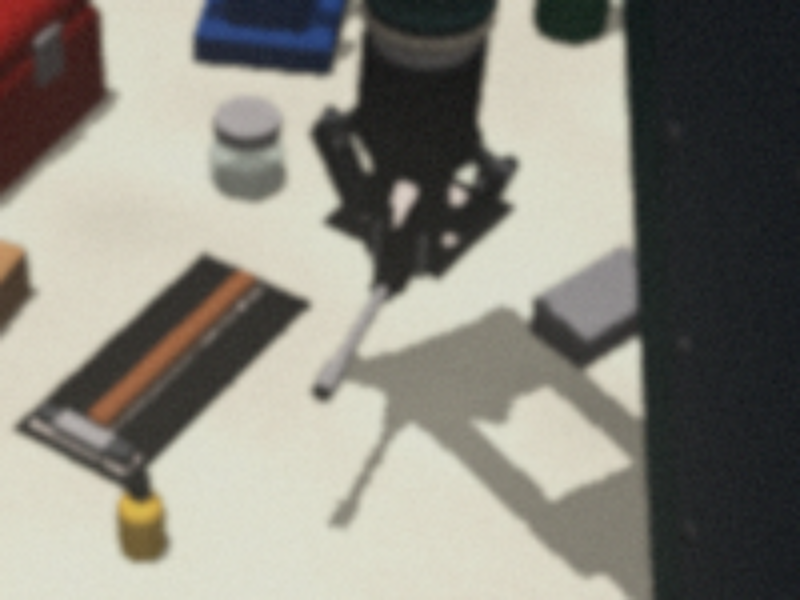

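```bash
python3 - <<'E'
from h import *
u,v=proj("top",[.62,-.17,.02])[0].astype(int)
print(ray("top",[[u-100+221/4,v-75+541/4]],.012), ray("top",[[u-100+390/4,v-75+526/4]],.012))
u,v=proj("side",[.62,-.17,.02])[0].astype(int)
print(ray("side",[[u-100+505/4,v-75+492/4]],.008),ray("side",[[u-100+610/4,v-75+292/4]],.024))
E
```

```text
[[ 0.47317027 -0.0638832   0.012     ]] [[ 0.48439928 -0.16508616  0.012     ]]
[[ 0.47199775 -0.06020288  0.008     ]] [[ 0.49483847 -0.25234265  0.024     ]]
```

```bash
python3 go.py 455.6 103.3 120 83.7
```

```text
clock 10.55 tcp [ 492.  -201.8  127.9] yaw 97.0 open 0.268 F [ 0.6 -0.5 -0.6]
turn [0.06 0.01 1.66] shift [7.68 0.02 0.18]
```

Request:
jog_arm --moves '[[[0.06,0,0.3],[1,0,0.1],0],[[0.06,0,0.7],[2,0,0.1],0],[[0.06,0,1.0],[3,0,0.1],0],[[0.06,0,1.3],[4,0,0.1],0],[[0.06,0,1.66],[5,0,0.1],0]]'

```text
clock: 11.05
tcp_pos: [0.4662, -0.0017, 0.1221]
tool_rot: [-0.0, 0.746, 0.666, -0.001]
ft_force: [0.2, -0.2, -1.1]
opening: 0.265
```

```bash
python3 go.py 455.6 103.3 80 83.7
```

```text
clock 11.05 tcp [466.2  -1.7 122.1] yaw 83.5 open 0.265 F [ 0.2 -0.2 -1.1]
turn [-0.02  0.01 -0.02] shift [ 2.58 -0.56  1.05]
```

Request:
jog_arm --moves '[[[0,0,0],[1,-0.2,0],0],[[0,0,0],[2,-0.4,0],0],[[0,0,0],[2.58,-0.56,0.6],0],[[0,0,0],[2.58,-0.56,1.5],0],[[0,0,0],[2.58,-0.56,1.9],0]]'

```text
clock: 11.55
tcp_pos: [0.4524, 0.1041, 0.043]
tool_rot: [-0.002, 0.745, 0.667, -0.003]
ft_force: [-1.1, -0.5, -1.3]
opening: 0.268
```

Request:
jog_arm --moves '[[[0,0,0],[0,0,0],0]]'

```text
clock: 11.65
tcp_pos: [0.4496, 0.1041, 0.0403]
tool_rot: [-0.004, 0.745, 0.667, -0.006]
ft_force: [-0.8, 0.4, -1.0]
opening: 0.271
```

```bash
python3 go.py 455.6 103.3 20 83.7;python3 - <<'E'
from h import *
n="side"
p,d=imaging.capture(n); u,v=proj(n,[.46,.14,.01])[0].astype(int)
cv2.imwrite(f"pics/{n}7c.png",cv2.resize(p[max(v-75,0):v+75,max(u-100,0):u+100],None,fx=4,fy=4))
E
```

```text
clock 11.65 tcp [449.6 104.1  40.3] yaw 83.7 open 0.271 F [-0.8  0.4 -1. ]
turn [-0.1   0.03  0.  ] shift [-0.    0.16  0.51]
```

View pics/side7c.png

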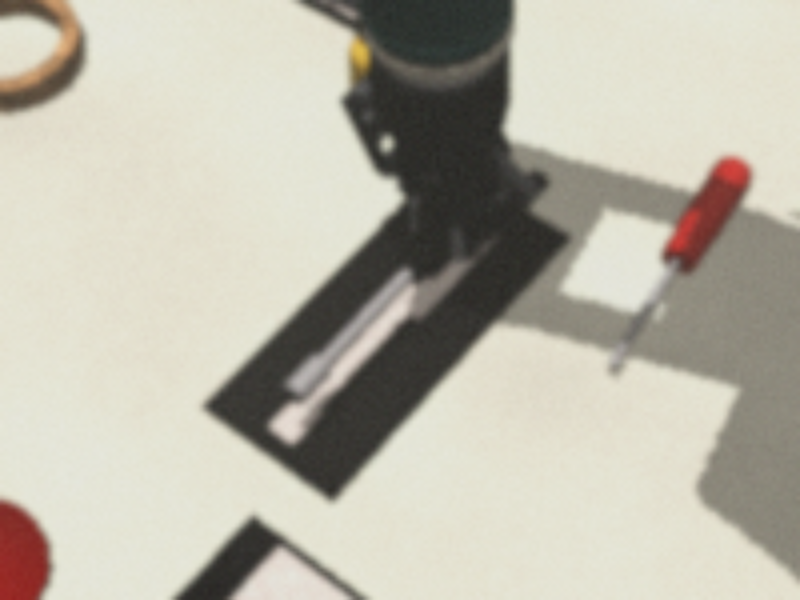

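The driver is aligned just above its silhouette, with the socket at (300,385) above the painted socket at (290,425). I'll lower it in steps.

Request:
jog_arm --moves '[[[-0.1,0,0],[0,0.16,0.1],0],[[-0.1,0,0],[0,0.16,0.3],0],[[-0.1,0,0],[0,0.16,0.5],0],[[-0.1,0,0],[0,0.16,0.5],0],[[-0.1,0,0],[0,0.16,0.5],0]]'

```text
clock: 12.2
tcp_pos: [0.4557, 0.1032, 0.0209]
tool_rot: [0.001, 0.745, 0.667, -0.001]
ft_force: [-0.4, -0.2, -1.3]
opening: 0.264
```

```bash
python3 go.py 455.6 103.3 9 83.7
```

```text
clock 12.2 tcp [455.7 103.2  20.9] yaw 83.7 open 0.264 F [-0.4 -0.2 -1.3]
turn [ 0.    0.03 -0.  ] shift [ 0.  -0.   0.3]
```

Request:
jog_arm --moves '[[[0,0,0],[0,0,0.1],0],[[0,0,0],[0,0,0.2],0],[[0,0,0],[0,0,0.28],0],[[0,0,0],[0,0,0.29],0],[[0,0,0],[0,0,0.29],0]]'

```text
clock: 12.7
tcp_pos: [0.4557, 0.1031, 0.0092]
tool_rot: [0.001, 0.745, 0.667, -0.001]
ft_force: [0.3, -1.0, -1.3]
opening: 0.268
```

```bash
python3 go.py 455.6 103.3 9 83.7
```

```text
clock 12.7 tcp [455.7 103.1   9.2] yaw 83.7 open 0.268 F [ 0.3 -1.  -1.3]
turn [ 0.    0.03 -0.  ] shift [ 0.   -0.    0.01]
```

Request:
jog_arm --moves '[[[0,0,0],[0,0,0.02],0],[[0,0,0],[0,0,0.02],30],[[0,0,0],[0,0,0.02],45],[[0,0,0],[0,0,0.02],45],[[0,0,0],[0,0,-0.3],45]]'

```text
clock: 13.2
tcp_pos: [0.4545, 0.1031, 0.0203]
tool_rot: [0.001, 0.745, 0.667, -0.002]
ft_force: [0.2, -0.7, 0.4]
opening: 0.526
```

Request:
jog_arm --moves '[[[0,0,0],[0,0,-1],45],[[0,0,0],[0,0,-2],45],[[0,0,0],[0,0,-3],45],[[0,0,0],[0,0,-4],45],[[0,0,0],[0,0,-4],45]]'

```text
clock: 13.7
tcp_pos: [0.4588, 0.1041, 0.1852]
tool_rot: [0.004, 0.745, 0.667, 0.002]
ft_force: [0.1, 0.4, -0.2]
opening: 0.527
```

```bash
python3 go.py 565.5 403 160 60
```

```text
clock 13.7 tcp [458.8 104.1 185.2] yaw 83.7 open 0.527 F [ 0.1  0.4 -0.2]
turn [0.06 0.01 2.96] shift [7.72 1.82 0.63]
```

Request:
jog_arm --moves '[[[0,0,0],[1.25,0.3,0],40],[[0,0,0],[2.5,0.6,0.1],40],[[0,0,0],[3.7,0.87,0.3],40],[[0,0,0],[4.9,1.15,0.5],40],[[0,0,0],[6,1.42,0.6],40]]'

```text
clock: 14.2
tcp_pos: [0.5412, 0.3377, 0.1592]
tool_rot: [0.003, 0.745, 0.667, 0.001]
ft_force: [1.5, -0.5, 0.2]
opening: 0.469
```

```bash
python3 go.py 565.5 403 120 83.7;python3 - <<'E'
from h import *
for n in("top","side"):
  p,d=imaging.capture(n);cv2.imwrite(f"pics/{n}8.png",p); u,v=proj(n,[.46,.14,.01])[0].astype(int)
  cv2.imwrite(f"pics/{n}8c.png",cv2.resize(p[max(v-75,0):v+75,max(u-100,0):u+100],None,fx=4,fy=4))
E
```

```text
clock 14.2 tcp [541.2 337.7 159.2] yaw 83.7 open 0.469 F [ 1.5 -0.5  0.2]
turn [ 0.04  0.03 -0.  ] shift [1.69 0.42 0.98]
```

View pics/top8c.png

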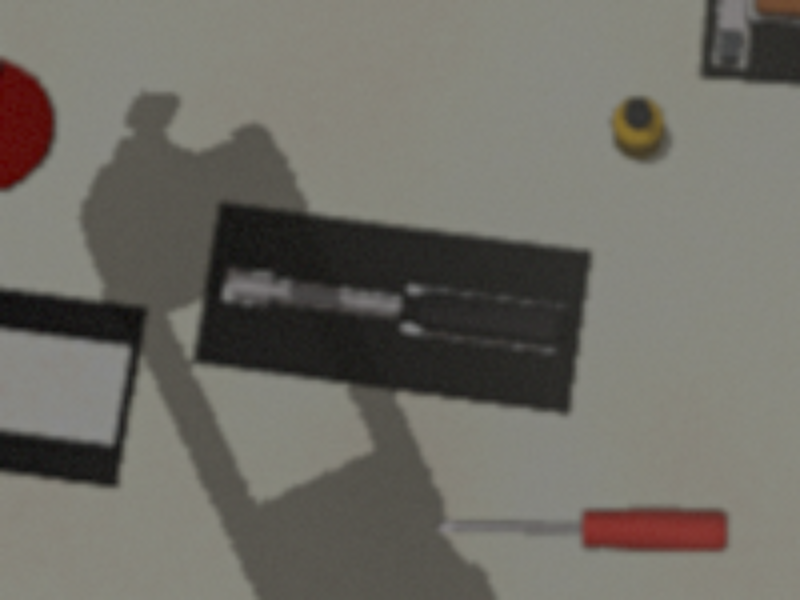

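View pics/side8c.png

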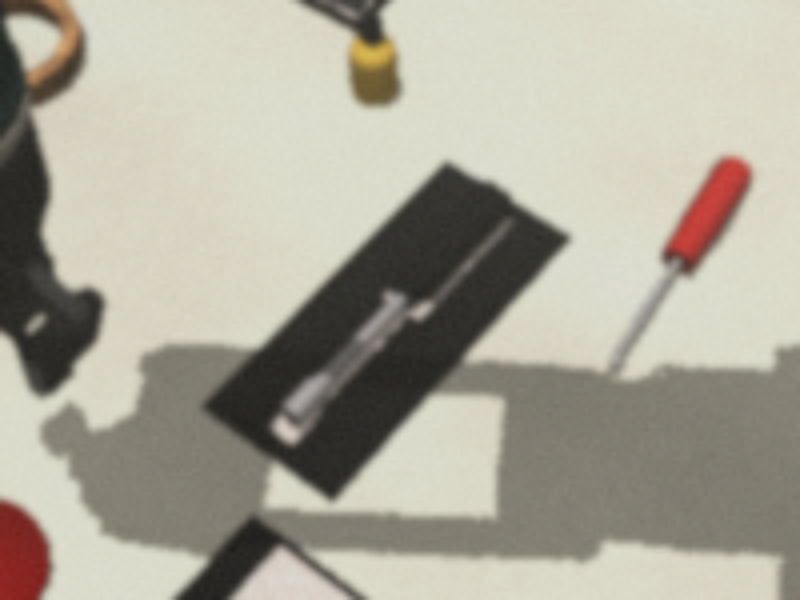

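Laterally it looks good. I'll check the position along the axis with a rectified crop.

```bash
python3 - <<'E'
from h import *
out=[]
for f,n in(("top0","top"),("top8","top"),("side0","side"),("side8","side")):
    p=cv2.imread(f"pics/{f}.png")
    c=np.array([.4594,.1471]) if n=="top" else np.array([.4618,.1499]); t=np.deg2rad(83.7);e=np.array([np.cos(t),np.sin(t)]);m=np.array([-e[1],e[0]])
    a,b=np.meshgrid(np.linspace(-.12,.12,721),np.linspace(.04,-.04,121)*.6)
    P=c+a[...,None]*e+b[...,None]*m; uv=proj(n,np.c_[P.reshape(-1,2),np.full(a.size,.004)]).astype(np.float32).reshape(*a.shape,2)
    im=cv2.remap(p,uv[...,0],uv[...,1],cv2.INTER_CUBIC);im=cv2.convertScaleAbs(im,alpha=1.5)
    for k in range(-100,101,50): cv2.line(im,(int(360+3*k),0),(int(360+3*k),8),(0,255,255),1)
    out.append(im)
cv2.imwrite("pics/rect8.png",np.vstack(out))
E
```

```text
(no output)
```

View pics/rect8.png

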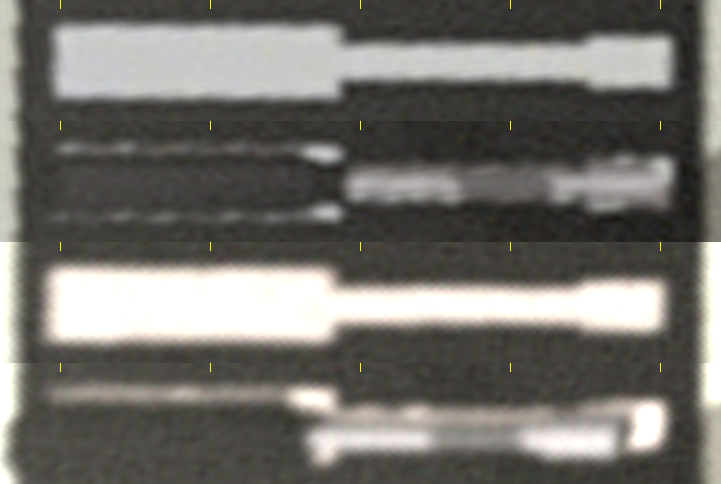

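```bash
python3 - <<'E'
from h import *
out=[]
for f,n in(("top0","top"),("top4","top"),("side0","side"),("side8","side")):
    p=cv2.imread(f"pics/{f}.png")
    c=np.array([.648,-.1541]) if n=="top" else np.array([.6503,-.1515]); t=np.deg2rad(86.1);e=np.array([np.cos(t),np.sin(t)]);m=np.array([-e[1],e[0]])
    a,b=np.meshgrid(np.linspace(-.12,.12,721),np.linspace(.05,-.05,151))
    P=c+a[...,None]*e+b[...,None]*m; uv=proj(n,np.c_[P.reshape(-1,2),np.full(a.size,.004)]).astype(np.float32).reshape(*a.shape,2)
    im=cv2.remap(p,uv[...,0],uv[...,1],cv2.INTER_CUBIC);im=cv2.convertScaleAbs(im,alpha=1.5)
    for k in range(-100,101,50): cv2.line(im,(int(360+3*k),0),(int(360+3*k),8),(0,255,255),1)
    out.append(im)
cv2.imwrite("pics/rect9.png",np.vstack(out)[:600])
# predicted image pos in rectified coords (mm along tile) of points at height h above bench for driver tip
for n,c in(("top",[.4594,.1471]),("side",[.4618,.1499])):
    c=np.array(c);t=np.deg2rad(83.7);e=np.array([np.cos(t),np.sin(t)])
    for h in(.0085,.0235):
        P=np.r_[c+.1*e,h]; q=ray(n,proj(n,P),.004)[0,:2]; print('drv tip',n,h,'appears at px',360+3000*((q-c)@e))
    P=np.r_[c-.01*e,.028]; q=ray(n,proj(n,P),.004)[0,:2]; print('handle front top',n,360+3000*((q-c)@e))
    P=np.r_[c-.1*e,.028]; q=ray(n,proj(n,P),.004)[0,:2]; print('handle rear top',n,360+3000*((q-c)@e))
for n,c in(("top",[.648,-.1541]),("side",[.6503,-.1515])):
    c=np.array(c);t=np.deg2rad(86.1);e=np.array([np.cos(t),np.sin(t)])
    for x in(.105,.089,-.105):
        P=np.r_[c+x*e,.018]; q=ray(n,proj(n,P),.004)[0,:2]; print('ham',n,x,360+3000*((q-c)@e), 'lat',3000*((q-c)@[-e[1],e[0]]))
E
```

```text
drv tip top 0.0085 appears at px 663.9139861509431
drv tip top 0.0235 appears at px 677.2416916434569
handle front top top 342.5324066344024
handle rear top top 65.33717717144378
drv tip side 0.0085 appears at px 654.8909902514706
drv tip side 0.0235 appears at px 637.4860141246025
handle front top side 293.1611778498415
handle rear top side 15.807525933936063
ham top 0.105 674.109982524218 lat -13.504919096480156
ham top 0.089 625.3720048983625 lat -13.504919096479727
ham top -0.105 34.42402618486625 lat -13.504919096480073
ham side 0.105 644.8375787144821 lat -27.68773833998898
ham side 0.089 596.0835348370975 lat -27.687738339987984
ham side -0.105 4.940752823808566 lat -27.687738339987906
```

View pics/rect9.png

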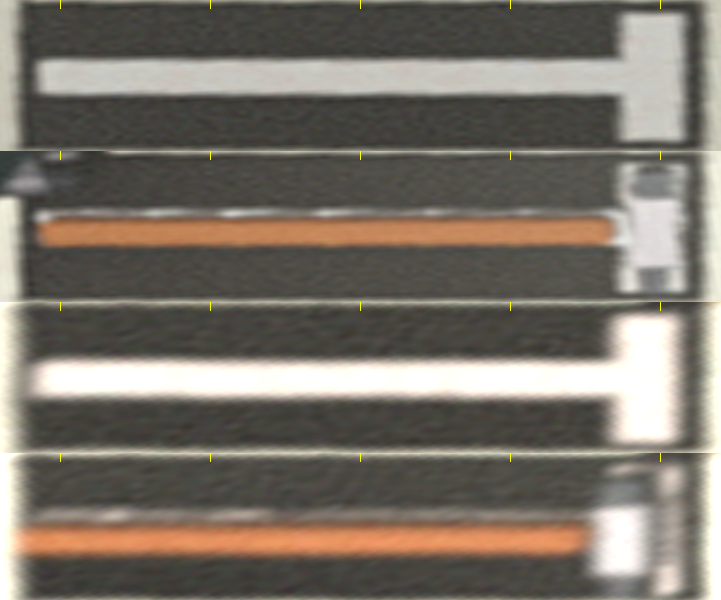

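Hammer check: along the handle it is within 1 mm, and sideways about 2 mm off, which is fine. The driver is about 6 mm short of the painted socket, so I'll go back, re-grasp it and shift it forward 6 mm.

```bash
python3 go.py 455.7 103 60 83.7
```

```text
clock 14.3 tcp [543.1 341.6 159. ] yaw 83.9 open 0.47 F [-0.6 -0.7  0.9]
turn [ 0.06 -0.    0.02] shift [-6.16 -1.56  2.46]
```

Request:
jog_arm --moves '[[[0.06,0,0],[-1.2,-0.3,0],45],[[0.06,0,0],[-2.4,-0.6,0.2],45],[[0.06,0,0],[-3.6,-0.9,0.6],45],[[0.06,0,0],[-4.8,-1.2,1.2],45],[[0.06,0,0],[-6,-1.53,1.8],45]]'

```text
clock: 14.8
tcp_pos: [0.4598, 0.118, 0.091]
tool_rot: [-0.0, 0.744, 0.669, -0.0]
ft_force: [0.3, -0.1, -0.8]
opening: 0.526
```

```bash
python3 go.py 455.7 103 40 83.7
```

```text
clock 14.8 tcp [459.8 118.   91. ] yaw 83.9 open 0.526 F [ 0.3 -0.1 -0.8]
turn [-0.    0.    0.03] shift [-0.38 -0.06  1.28]
```

Request:
jog_arm --moves '[[[0,0,0.03],[-0.38,-0.06,0.3],45],[[0,0,0.03],[-0.38,-0.06,0.6],45],[[0,0,0.03],[-0.38,-0.06,1.0],45],[[0,0,0.03],[-0.38,-0.06,1.2],45],[[0,0,0.03],[-0.38,-0.06,1.2],45]]'

```text
clock: 15.3
tcp_pos: [0.4543, 0.1028, 0.0419]
tool_rot: [-0.001, 0.745, 0.667, -0.001]
ft_force: [-0.0, -0.1, 0.7]
opening: 0.527
```

```bash
python3 go.py 455.7 103 10 83.7
```

```text
clock 15.3 tcp [454.3 102.8  41.9] yaw 83.7 open 0.527 F [-0.  -0.1  0.7]
turn [-0.02  0.01 -0.01] shift [0.01 0.04 0.8 ]
```

Request:
jog_arm --moves '[[[0,0,0],[0,0.04,0.3],45],[[0,0,0],[0,0.04,0.6],45],[[0,0,0],[0,0.04,0.8],45],[[0,0,0],[0,0.04,0.8],45],[[0,0,0],[0,0.04,0.8],45]]'

```text
clock: 15.8
tcp_pos: [0.4557, 0.1027, 0.0098]
tool_rot: [-0.001, 0.745, 0.667, -0.002]
ft_force: [0.2, 0.6, 0.5]
opening: 0.534
```

Request:
jog_arm --moves '[[[0,0,0],[0,0,0],0],[[0,0,0],[0,0,0],0],[[0,0,0],[0,0,0],0],[[0,0,0],[0,0,0],0]]'

```text
clock: 16.2
tcp_pos: [0.4563, 0.1027, 0.0104]
tool_rot: [-0.001, 0.745, 0.667, -0.001]
ft_force: [-0.4, 0.9, 6.7]
opening: 0.271
```

```bash
python3 go.py 455.7 103 15 83.7
```

```text
clock 16.2 tcp [456.3 102.7  10.4] yaw 83.7 open 0.271 F [-0.4  0.9  6.7]
turn [-0.02  0.   -0.  ] shift [ 0.   -0.02 -0.12]
```

Gripped. Lift 6 mm, move 6 mm forward (0.15 units), lower again.

Request:
jog_arm --moves '[[[0,0,0],[0,0,-0.15],0],[[0,0,0],[0,0,-0.15],0],[[0,0,0],[0.15,0,-0.15],0],[[0,0,0],[0.15,0,-0.15],0],[[0,0,0],[0.15,0,-0.15],0]]'

```text
clock: 16.7
tcp_pos: [0.4569, 0.1089, 0.0163]
tool_rot: [-0.001, 0.745, 0.667, -0.001]
ft_force: [-0.1, 0.2, -1.2]
opening: 0.272
```

```bash
python3 go.py 456.6 108.7 9.5 83.7
```

```text
clock 16.7 tcp [456.9 108.9  16.3] yaw 83.7 open 0.272 F [-0.1  0.2 -1.2]
turn [-0.02  0.    0.  ] shift [-0.01 -0.01  0.17]
```

Request:
jog_arm --moves '[[[0,0,0],[0,0,0.1],0],[[0,0,0],[0,0,0.17],0],[[0,0,0],[0,0,0.17],0],[[0,0,0],[0,0,0.17],30],[[0,0,0],[0,0,0.17],45]]'

```text
clock: 17.2
tcp_pos: [0.4568, 0.1089, 0.0093]
tool_rot: [-0.001, 0.745, 0.667, -0.001]
ft_force: [0.1, 0.9, 0.1]
opening: 0.507
```

Request:
jog_arm --moves '[[[0,0,0],[0,0,0],45],[[0,0,0],[0,0,-1],45],[[0,0,0],[0,0,-2],45],[[0,0,0],[0,0,-3],45],[[0,0,0],[0,0,-4],45]]'

```text
clock: 17.7
tcp_pos: [0.4567, 0.1089, 0.1705]
tool_rot: [-0.001, 0.745, 0.667, -0.001]
ft_force: [0.1, -0.5, -0.1]
opening: 0.527
```

```bash
python3 go.py 565.5 403 150 83.7
```

```text
clock 17.7 tcp [456.7 108.9 170.5] yaw 83.7 open 0.527 F [ 0.1 -0.5 -0.1]
turn [-0.02  0.01 -0.  ] shift [7.61 1.9  0.5 ]
```

Request:
jog_arm --moves '[[[0,0,0],[1.2,0.3,0],40],[[0,0,0],[2.4,0.6,0.1],40],[[0,0,0],[3.6,0.9,0.2],40],[[0,0,0],[4.8,1.2,0.4],40],[[0,0,0],[6,1.5,0.5],40]]'

```text
clock: 18.2
tcp_pos: [0.5425, 0.3425, 0.1489]
tool_rot: [-0.001, 0.745, 0.667, -0.002]
ft_force: [1.2, -0.1, -0.2]
opening: 0.467
```

```bash
python3 - <<'E'
from h import *
for n in("top","side"):
    p,d=imaging.capture(n);cv2.imwrite(f"pics/{n}10.png",p)
out=[]
for f,n in(("top10","top"),("side10","side")):
    p=cv2.imread(f"pics/{f}.png")
    c=np.array([.4594,.1471]) if n=="top" else np.array([.4618,.1499]); t=np.deg2rad(83.7);e=np.array([np.cos(t),np.sin(t)]);m=np.array([-e[1],e[0]])
    a,b=np.meshgrid(np.linspace(-.12,.12,721),np.linspace(.05,-.05,301))
    P=c+a[...,None]*e+b[...,None]*m; uv=proj(n,np.c_[P.reshape(-1,2),np.full(a.size,.004)]).astype(np.float32).reshape(*a.shape,2)
    im=cv2.remap(p,uv[...,0],uv[...,1],cv2.INTER_CUBIC);im=cv2.convertScaleAbs(im,alpha=1.7)
    for k in range(-100,101,50): cv2.line(im,(int(360+3*k),0),(int(360+3*k),8),(0,255,255),1)
    out.append(im)
cv2.imwrite("pics/rect10.png",np.vstack(out)[:600])
E
python3 go.py 565.5 403 120 83.7
```

```text
clock 18.3 tcp [544.5 346.4 148.8] yaw 83.9 open 0.467 F [-0.5 -0.4  0.1]
turn [-0.01 -0.02  0.02] shift [1.46 0.37 0.72]
```

View pics/rect10.png

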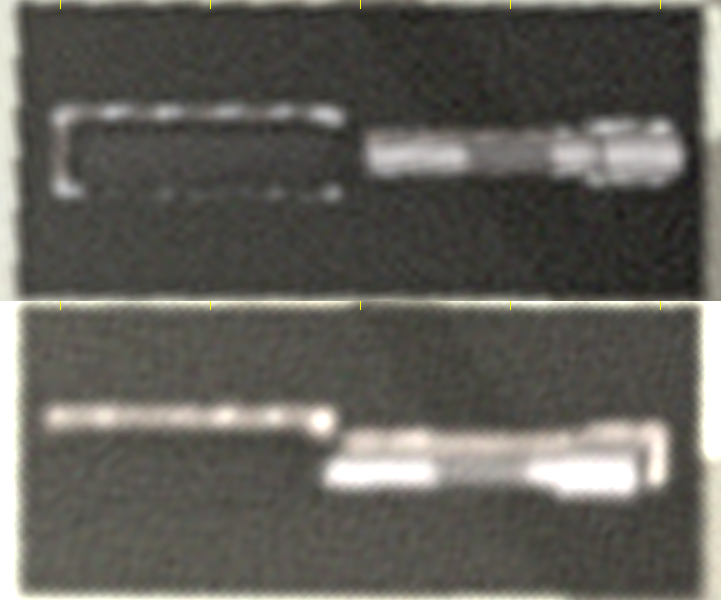

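The driver now sits within about 1 mm in both views. Next is the funnel spout, measured at (566,403).

Request:
jog_arm --moves '[[[0,0,0],[1.46,0.37,0.2],40],[[0,0,0],[1.46,0.37,0.5],40],[[0,0,0],[1.46,0.37,0.72],40],[[0,0,0],[1.46,0.37,0.72],40],[[0,0,0],[1.46,0.37,0.72],40]]'

```text
clock: 18.8
tcp_pos: [0.5645, 0.4013, 0.1197]
tool_rot: [-0.001, 0.744, 0.668, -0.001]
ft_force: [0.1, -0.6, 1.1]
opening: 0.467
```

```bash
python3 - <<'E'
from h import *
for n in("side",):
    p,d=imaging.capture(n);u,v=proj(n,[.566,.4,.06])[0].astype(int)
    cv2.imwrite(f"pics/{n}11.png",cv2.resize(p[max(v-75,0):v+75,max(u-100,0):u+100],None,fx=4,fy=4))
E
python3 go.py 565.5 403 54 83.7
```

```text
clock 18.85 tcp [565.  401.6 120.3] yaw 83.8 open 0.473 F [-0.1 -0.8  0.1]
turn [-0.02 -0.01  0.02] shift [0.03 0.01 1.66]
```

View pics/side11.png

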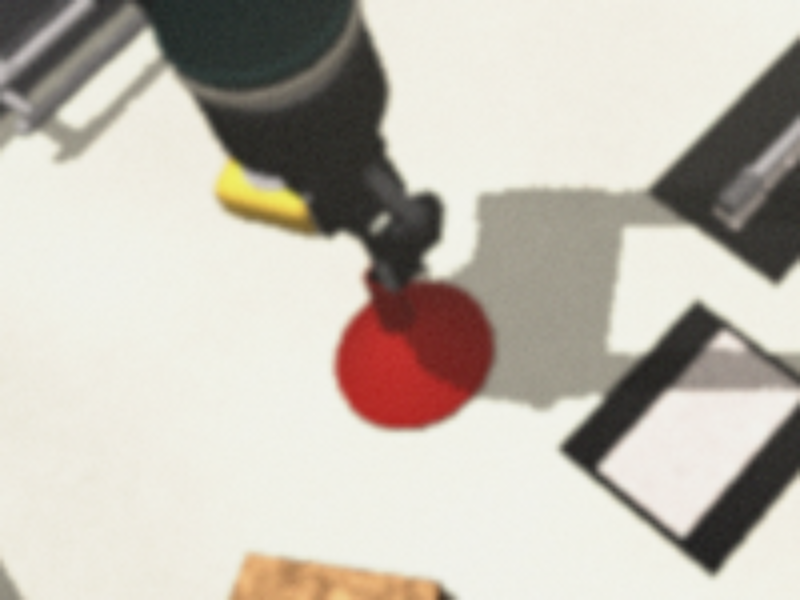

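The funnel's spout is directly under the fingers at (385,295). Descend and grip.

Request:
jog_arm --moves '[[[0,0,0],[0.03,0,0.4],40],[[0,0,0],[0.03,0,0.9],40],[[0,0,0],[0.03,0,1.4],40],[[0,0,0],[0.03,0,1.62],40],[[0,0,0],[0.03,0,1.62],40]]'

```text
clock: 19.35
tcp_pos: [0.5638, 0.4017, 0.0538]
tool_rot: [-0.002, 0.744, 0.668, -0.002]
ft_force: [-0.3, -0.7, -0.0]
opening: 0.469
```

```bash
python3 go.py 565.5 403 55 83.7
```

```text
clock 19.35 tcp [563.8 401.7  53.8] yaw 83.8 open 0.469 F [-0.3 -0.7 -0. ]
turn [-0.04  0.    0.01] shift [ 0.04  0.04 -0.03]
```

Request:
jog_arm --moves '[[[0,0,0],[0,0,0.05],0],[[0,0,0],[0,0,0.05],0],[[0,0,0],[0,0,0.05],0],[[0,0,0],[0,0,0.05],0],[[0,0,0],[0,0,0.05],0]]' --force 25

```text
clock: 19.85
tcp_pos: [0.564, 0.4019, 0.0523]
tool_rot: [-0.002, 0.744, 0.668, -0.002]
ft_force: [-0.6, -0.1, 1.0]
opening: 0.186
```

```bash
python3 go.py 565.5 403 165 83.7
```

```text
clock 19.85 tcp [564.  401.9  52.3] yaw 83.8 open 0.186 F [-0.6 -0.1  1. ]
turn [-0.03  0.    0.01] shift [ 0.03  0.02 -2.82]
```

Request:
jog_arm --moves '[[[0,0,0],[0,0,-0.5],0],[[0,0,0],[0,0,-1],0],[[0,0,0],[0,0,-2],0],[[0,0,0],[0,0,-2.9],0],[[0,0,0],[0,0,-2.9],0]]'

```text
clock: 20.35
tcp_pos: [0.568, 0.404, 0.1748]
tool_rot: [-0.001, 0.744, 0.668, 0.004]
ft_force: [1.6, 0.5, 0.6]
opening: 0.191
```

```bash
python3 - <<'E'
from h import *
for n in("side",):
    p,d=imaging.capture(n);u,v=proj(n,[.566,.4,.15])[0].astype(int)
    cv2.imwrite(f"pics/{n}12.png",cv2.resize(p[max(v-75,0):v+75,max(u-100,0):u+100],None,fx=4,fy=4))
E
python3 go.py 571.3 -398 170 83.7
```

```text
clock 20.4 tcp [566.5 403.1 171.9] yaw 83.8 open 0.191 F [ 0.2 -0.3 -2.3]
turn [ 0.01 -0.03  0.01] shift [-19.9    2.28  -0.03]
```

View pics/side12.png

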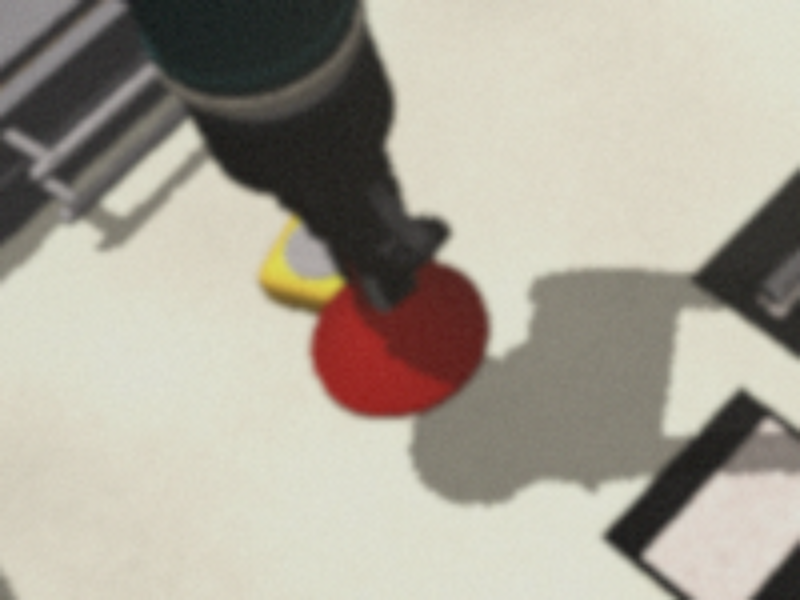

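The funnel is held upright at (400,335). Now I'll carry it across.

Request:
jog_arm --moves '[[[0,0,0],[-0.7,0.08,0],0],[[0,0,0],[-1.8,0.2,0],0],[[0,0,0],[-2.9,0.33,0],0],[[0,0,0],[-4.0,0.46,0],0],[[0,0,0],[-5.1,0.58,0],0]]'

```text
clock: 20.9
tcp_pos: [0.5663, 0.196, 0.1697]
tool_rot: [-0.002, 0.744, 0.668, 0.001]
ft_force: [-0.2, -0.1, -0.3]
opening: 0.185
```

Request:
jog_arm --moves '[[[0,0,0],[-1.1,0.12,0],0],[[0,0,0],[-2.2,0.25,0],0],[[0,0,0],[-3.3,0.38,0],0],[[0,0,0],[-4.4,0.5,0],0],[[0,0,0],[-5.4,0.62,0],0]]'

```text
clock: 21.4
tcp_pos: [0.5664, -0.0233, 0.1677]
tool_rot: [-0.002, 0.744, 0.668, -0.0]
ft_force: [0.7, 0.2, -0.5]
opening: 0.186
```

```bash
python3 go.py 571.3 -398 170 83.7
```

```text
clock 21.4 tcp [566.4 -23.3 167.7] yaw 83.8 open 0.186 F [ 0.7  0.2 -0.5]
turn [-0.03 -0.02  0.02] shift [-9.3   1.13 -0.09]
```

Request:
jog_arm --moves '[[[0,0,0],[-1.1,0.13,-0.08],0],[[0,0,0],[-2.2,0.26,-0.08],0],[[0,0,0],[-3.3,0.39,-0.08],0],[[0,0,0],[-4.4,0.52,-0.08],0],[[0,0,0],[-5.3,0.63,-0.08],0]]'

```text
clock: 21.9
tcp_pos: [0.5675, -0.2388, 0.1687]
tool_rot: [-0.003, 0.744, 0.668, -0.001]
ft_force: [0.5, 0.3, -1.0]
opening: 0.188
```

```bash
python3 go.py 571.3 -398 120 83.7
```

```text
clock 21.9 tcp [ 567.5 -238.8  168.7] yaw 83.8 open 0.188 F [ 0.5  0.3 -1. ]
turn [-0.04 -0.03  0.01] shift [-3.95  0.53  1.2 ]
```

Request:
jog_arm --moves '[[[0,0,0],[-1.1,0.15,0],0],[[0,0,0],[-2.2,0.3,0],0],[[0,0,0],[-3.3,0.44,0.1],0],[[0,0,0],[-3.95,0.53,0.5],0],[[0,0,0],[-3.95,0.53,1.2],0]]'

```text
clock: 22.4
tcp_pos: [0.5719, -0.4034, 0.1199]
tool_rot: [-0.001, 0.746, 0.666, -0.001]
ft_force: [0.8, 1.0, -0.7]
opening: 0.186
```

Request:
jog_arm --moves '[[[0,0,0],[0,0,0],0],[[0,0,0],[0,0,0],0]]'

```text
clock: 22.6
tcp_pos: [0.5708, -0.4029, 0.1184]
tool_rot: [-0.002, 0.746, 0.666, -0.001]
ft_force: [0.7, -0.7, 0.6]
opening: 0.183
```

```bash
python3 - <<'E'
from h import *
for n in("side","top"):
    p,d=imaging.capture(n);u,v=proj(n,[.566,-.4,.05])[0].astype(int)
    cv2.imwrite(f"pics/{n}13.png",cv2.resize(p[max(v-75,0):v+75,max(u-100,0):u+100],None,fx=4,fy=4))
E
python3 go.py 571.3 -398.3 70 83.7
```

```text
clock 22.7 tcp [ 572.3 -403.1  120.7] yaw 83.6 open 0.188 F [-0.6  0.2 -0.5]
turn [-0.01  0.   -0.01] shift [ 0.12 -0.04  1.27]
```

View pics/side13.png

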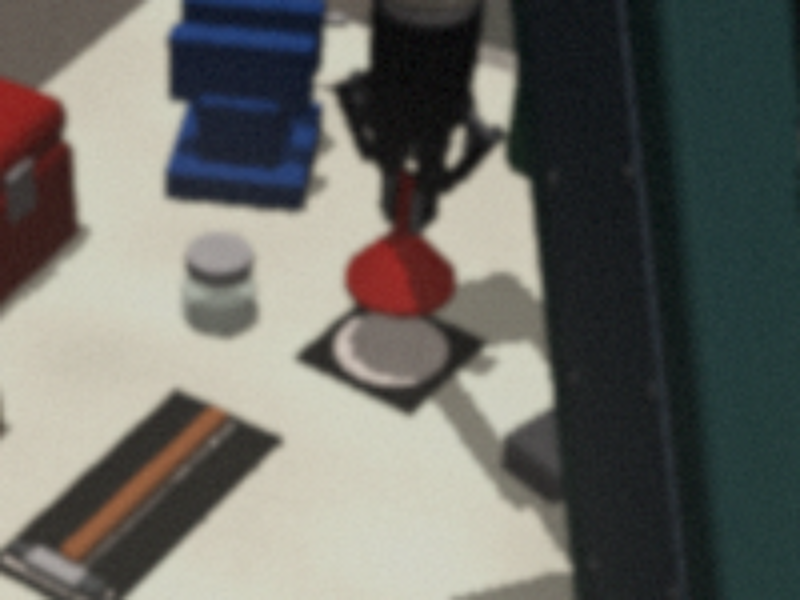

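View pics/top13.png

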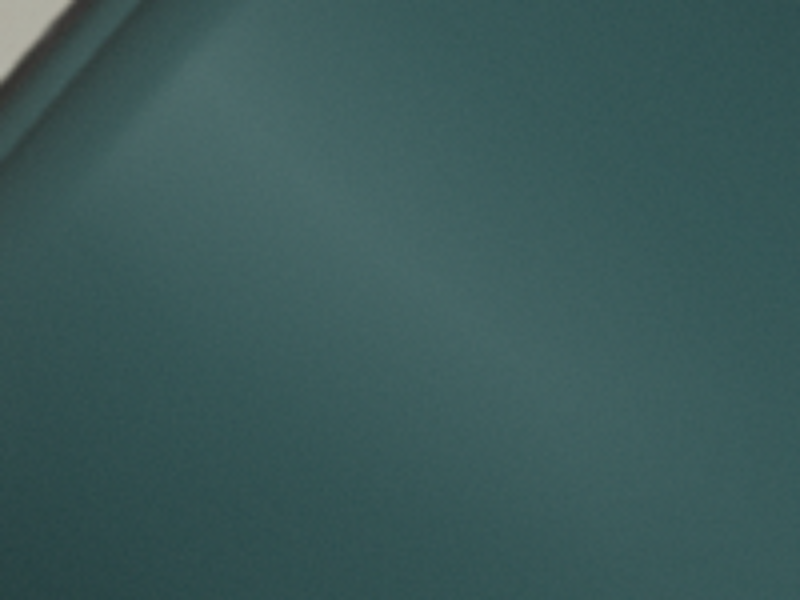

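The side view shows the funnel upright above the white disc at (390,350). Lower it: contact is expected at about TCP z 56.

Request:
jog_arm --moves '[[[0,0,0],[0.12,-0.03,0.3],0],[[0,0,0],[0.12,-0.03,0.7],0],[[0,0,0],[0.12,-0.03,1.1],0],[[0,0,0],[0.12,-0.03,1.27],0],[[0,0,0],[0.12,-0.03,1.27],0]]'

```text
clock: 23.2
tcp_pos: [0.5703, -0.3971, 0.0676]
tool_rot: [-0.002, 0.745, 0.667, -0.001]
ft_force: [-0.5, -0.9, -0.4]
opening: 0.187
```

```bash
python3 - <<'E'
from h import *
for n in("side",):
    p,d=imaging.capture(n);cv2.imwrite("pics/side14f.png",p);u,v=proj(n,[.566,-.4,.05])[0].astype(int)
    cv2.imwrite(f"pics/{n}14.png",cv2.resize(p[max(v-50,0):v+50,max(u-60,0):u+60],None,fx=6,fy=6))
E
python3 go.py 571.3 -398.3 57 83.7
```

```text
clock 23.25 tcp [ 571.  -397.7   68.7] yaw 83.6 open 0.186 F [-0.  -0.  -0.1]
turn [-0.02 -0.   -0.01] shift [-0.01  0.01  0.29]
```

View pics/side14.png

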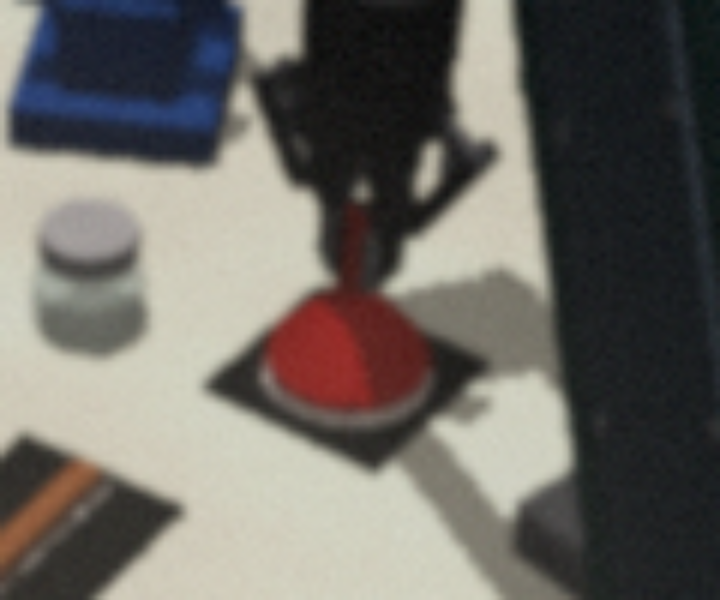

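Request:
jog_arm --moves '[[[0,0,0],[-0.01,0,0.1],0],[[0,0,0],[-0.01,0,0.2],0],[[0,0,0],[-0.01,0,0.29],0],[[0,0,0],[-0.01,0,0.29],0],[[0,0,0],[-0.01,0,0.29],0]]'

```text
clock: 23.75
tcp_pos: [0.5709, -0.3981, 0.0571]
tool_rot: [-0.001, 0.745, 0.667, -0.001]
ft_force: [-0.2, -0.4, -0.3]
opening: 0.184
```

```bash
python3 - <<'E'
from h import *
for n in("side",):
    p,d=imaging.capture(n);cv2.imwrite("pics/side15f.png",p);u,v=proj(n,[.566,-.4,.05])[0].astype(int)
    cv2.imwrite(f"pics/{n}15.png",cv2.resize(p[max(v-50,0):v+50,max(u-60,0):u+60],None,fx=6,fy=6))
    P=np.array([[.5723,-.397,.005]]) ; print(proj(n,P)-[u-60,v-50])
E
python3 go.py 571.3 -398.3 56 83.7
```

```text
[[57.37714191 61.64856293]]
clock 23.8 tcp [ 571.  -398.2   57.2] yaw 83.6 open 0.187 F [-0.4  0.2  0.3]
turn [-0.02 -0.   -0.01] shift [-0.    0.01  0.03]
```

View pics/side15.png

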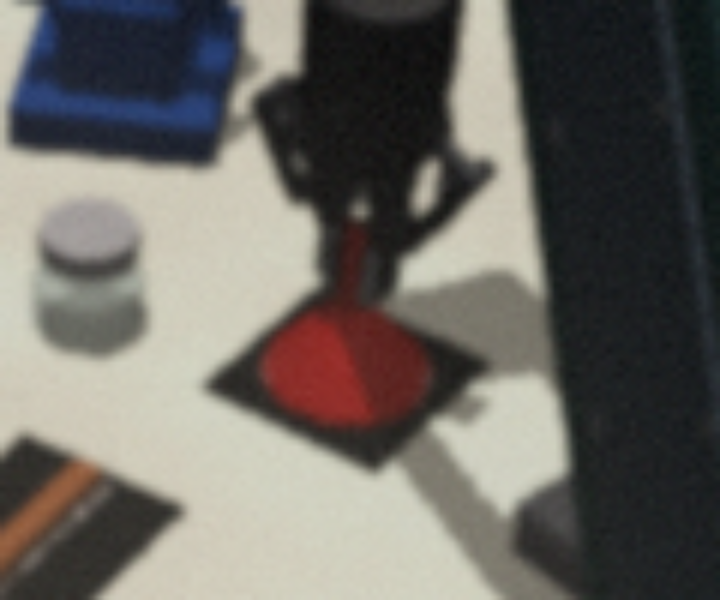

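Request:
jog_arm --moves '[[[0,0,0],[0,0,0.03],0],[[0,0,0],[0,0,0.03],20],[[0,0,0],[0,0,0.03],35],[[0,0,0],[0,0,0.03],40],[[0,0,0],[0,0,0.03],40]]'

```text
clock: 24.3
tcp_pos: [0.571, -0.3982, 0.0561]
tool_rot: [-0.001, 0.745, 0.667, -0.001]
ft_force: [-0.4, -0.8, 0.1]
opening: 0.467
```

Request:
jog_arm --moves '[[[0,0,0],[0,0,-0.3],40],[[0,0,0],[0,0,-0.9],40],[[0,0,0],[0,0,-1.8],40],[[0,0,0],[0,0,-2.6],40],[[0,0,0],[0,0,-2.6],40]]'

```text
clock: 24.8
tcp_pos: [0.5744, -0.4008, 0.167]
tool_rot: [0.004, 0.745, 0.667, -0.0]
ft_force: [0.4, -0.1, 0.4]
opening: 0.467
```

```bash
python3 go.py 399.8 -355.5 130 70.8
```

```text
clock 24.8 tcp [ 574.4 -400.8  167. ] yaw 83.6 open 0.467 F [ 0.4 -0.1  0.4]
turn [0.05 0.04 1.6 ] shift [ 0.65 -4.47  0.89]
```

Request:
jog_arm --moves '[[[0,0,0.5],[0.2,-1.2,0],85],[[0,0,1],[0.4,-2.4,0],85],[[0,0,1.5],[0.5,-3.6,0],85],[[0,0,1.6],[0.65,-4.47,0],85],[[0,0,1.6],[0.65,-4.47,0.3],85]]'

```text
clock: 25.3
tcp_pos: [0.3956, -0.3533, 0.1546]
tool_rot: [0.003, 0.816, 0.579, -0.0]
ft_force: [1.5, -0.3, -0.6]
opening: 0.997
```

```bash
python3 - <<'E'
from h import *
for n in("side","top"):
    p,d=imaging.capture(n);cv2.imwrite(f"pics/{n}16f.png",p)
u,v=proj("side",[.45,-.38,.05])[0].astype(int);p=cv2.imread("pics/side16f.png")
cv2.imwrite(f"pics/side16.png",cv2.resize(p[max(v-75,0):v+75,max(u-100,0):u+100],None,fx=4,fy=4))
p=cv2.imread("pics/top0.png").astype(int); m=comp(p[...,0]>p[...,2]+50,(415,275,475,335)); print(rectw("top",m,.03))
E
python3 go.py 399.9 -356 60 70.8
```

```text
(array([ 260.8, -374.7]), 94.6, 54.9, -40.3)
clock 25.4 tcp [ 398.8 -354.6  153.1] yaw 70.8 open 0.993 F [ 0.4  0.9 -0.3]
turn [ 0.04  0.02 -0.  ] shift [-0.02  0.02  2.33]
```

View pics/side16.png

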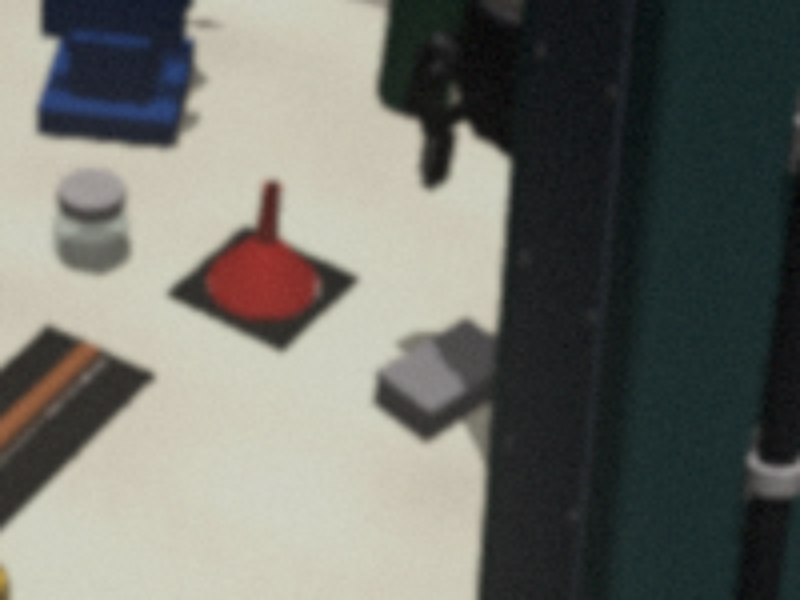

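View pics/top16f.png

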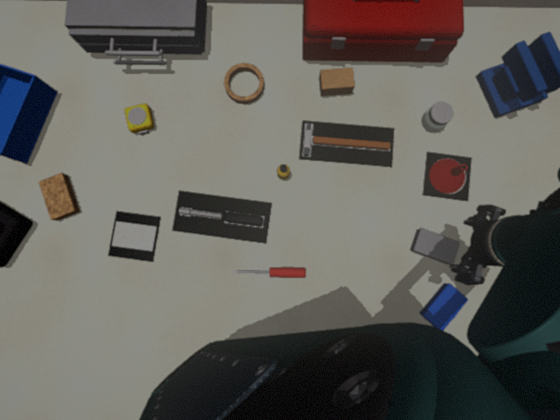

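The funnel sits on its pad. The gray box (436,246) is under the open jaws, with the blue one (444,307) clear of the fingers. Descend.

Request:
jog_arm --moves '[[[0,0,0],[0,0,0.5],85],[[0,0,0],[0,0,1.2],85],[[0,0,0],[0,0,2],85],[[0,0,0],[0,0,2.4],85],[[0,0,0],[0,0,2.4],85]]'

```text
clock: 25.9
tcp_pos: [0.3995, -0.3544, 0.0548]
tool_rot: [0.002, 0.815, 0.579, 0.0]
ft_force: [-0.2, 0.4, -0.1]
opening: 0.994
```

```bash
python3 go.py 399.9 -356 5 70.8
```

```text
clock 25.9 tcp [ 399.5 -354.4   54.8] yaw 70.8 open 0.994 F [-0.2  0.4 -0.1]
turn [0.02 0.01 0.  ] shift [-0.03  0.02  1.25]
```

Request:
jog_arm --moves '[[[0,0,0],[-0.03,0.02,0.4],85],[[0,0,0],[-0.03,0.02,0.8],85],[[0,0,0],[-0.03,0.02,1.2],85],[[0,0,0],[-0.03,0.02,1.25],85],[[0,0,0],[-0.03,0.02,1.25],85]]'

```text
clock: 26.4
tcp_pos: [0.401, -0.3566, 0.0053]
tool_rot: [0.002, 0.815, 0.58, 0.0]
ft_force: [-0.1, -0.0, 0.6]
opening: 0.991
```

```bash
python3 go.py 399.9 -356 5 70.8
```

```text
clock 26.4 tcp [ 401.  -356.6    5.3] yaw 70.8 open 0.991 F [-0.1 -0.   0.6]
turn [0.03 0.01 0.  ] shift [ 0.01 -0.03  0.01]
```

Request:
jog_arm --moves '[[[0,0,0],[0,0,0],0],[[0,0,0],[0,0,0],0],[[0,0,0],[0,0,0],0],[[0,0,0],[0,0,0],0],[[0,0,0],[0,0,0],0]]' --force 40

```text
clock: 26.9
tcp_pos: [0.4017, -0.3573, 0.0065]
tool_rot: [0.003, 0.815, 0.58, 0.001]
ft_force: [0.1, 0.7, 5.2]
opening: 0.658
```

```bash
python3 go.py 399.9 -356 120 70.8
```

```text
clock 26.9 tcp [ 401.7 -357.3    6.5] yaw 70.8 open 0.658 F [0.1 0.7 5.2]
turn [0.04 0.02 0.  ] shift [ 0.01 -0.04 -2.84]
```

Request:
jog_arm --moves '[[[0,0,0],[0,0,-0.5],0],[[0,0,0],[0,0,-1],0],[[0,0,0],[0,0,-2],0],[[0,0,0],[0,0,-3],0],[[0,0,0],[0,0,-3],0]]'

```text
clock: 27.4
tcp_pos: [0.4038, -0.3597, 0.132]
tool_rot: [0.008, 0.815, 0.58, 0.001]
ft_force: [0.4, -1.1, -1.4]
opening: 0.66
```

```bash
python3 - <<'E'
from h import *
p,d=imaging.capture("side");u,v=proj("side",[.42,-.36,.1])[0].astype(int)
cv2.imwrite(f"pics/side17.png",cv2.resize(p[max(v-75,0):v+75,max(u-100,0):u+100],None,fx=4,fy=4))
E
python3 go.py 450 -20 130 78
```

```text
clock 27.45 tcp [ 402.7 -358.5  129.6] yaw 70.8 open 0.662 F [-1.1 -0.6 -2. ]
turn [ 0.08  0.05 -0.89] shift [ 8.38 -1.66 -0.08]
```

View pics/side17.png

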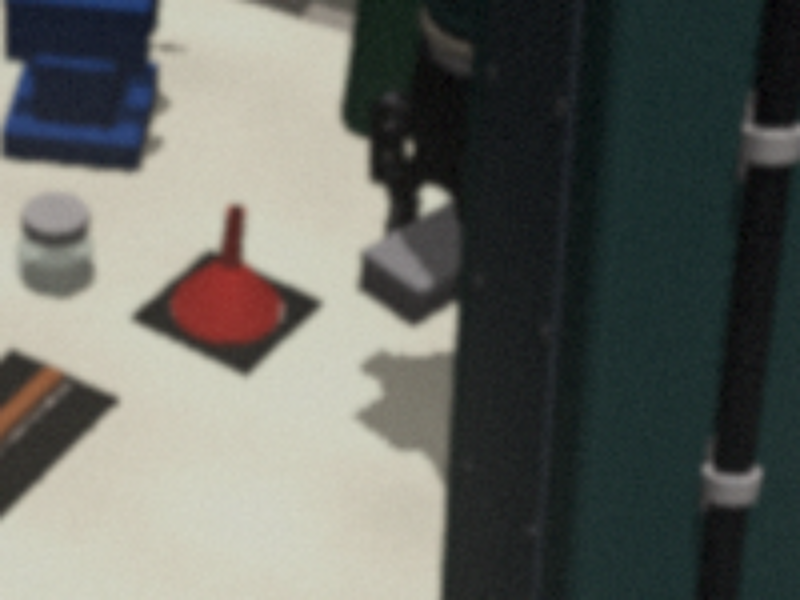

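The box is lifted and level, its shadow is detached, and the funnel is undisturbed. Carry it across.

Request:
jog_arm --moves '[[[0.06,0.04,-0.1],[0.8,-0.16,0],0],[[0.06,0.04,-0.3],[1.9,-0.37,0],0],[[0.06,0.04,-0.5],[3.0,-0.6,0],0],[[0.06,0.04,-0.7],[4.1,-0.82,0],0],[[0.06,0.04,-0.89],[5.2,-1.04,0],0]]'

```text
clock: 27.95
tcp_pos: [0.4304, -0.1462, 0.1265]
tool_rot: [0.0, 0.777, 0.629, -0.0]
ft_force: [1.1, -0.4, -2.2]
opening: 0.657
```

```bash
python3 go.py 445 70 130 83.7
```

```text
clock 27.95 tcp [ 430.4 -146.2  126.5] yaw 78.0 open 0.657 F [ 1.1 -0.4 -2.2]
turn [ 0.    0.01 -0.71] shift [ 5.36 -0.77 -0.09]
```

Request:
jog_arm --moves '[[[0,0,-0.15],[1.1,-0.16,-0.09],0],[[0,0,-0.3],[2.2,-0.32,-0.09],0],[[0,0,-0.45],[3.3,-0.48,-0.09],0],[[0,0,-0.6],[4.4,-0.64,-0.09],0],[[0,0,-0.71],[5.36,-0.77,-0.09],0]]'

```text
clock: 28.45
tcp_pos: [0.4433, 0.072, 0.1288]
tool_rot: [-0.001, 0.745, 0.667, -0.001]
ft_force: [0.8, 0.6, -2.2]
opening: 0.66
```

```bash
python3 go.py 409 357.4 130 83.7
```

```text
clock 28.45 tcp [443.3  72.  128.8] yaw 83.7 open 0.66 F [ 0.8  0.6 -2.2]
turn [-0.02  0.01  0.  ] shift [ 7.   -1.63 -0.03]
```

Request:
jog_arm --moves '[[[0,0,0],[1.1,-0.25,0],0],[[0,0,0],[2.2,-0.5,0],0],[[0,0,0],[3.3,-0.76,0],0],[[0,0,0],[4.4,-1.02,0],0],[[0,0,0],[5.5,-1.28,0],0]]'

```text
clock: 28.95
tcp_pos: [0.4147, 0.2975, 0.1274]
tool_rot: [-0.001, 0.745, 0.667, -0.002]
ft_force: [1.9, -0.4, -2.5]
opening: 0.652
```

```bash
python3 go.py 409 357.4 60 83.7
```

```text
clock 28.95 tcp [414.7 297.5 127.4] yaw 83.7 open 0.652 F [ 1.9 -0.4 -2.5]
turn [-0.03  0.02  0.01] shift [ 1.48 -0.3   1.68]
```

Request:
jog_arm --moves '[[[0,0,0],[0.9,-0.2,0],0],[[0,0,0],[1.48,-0.3,0.2],0],[[0,0,0],[1.48,-0.3,0.8],0],[[0,0,0],[1.48,-0.3,1.5],0],[[0,0,0],[1.48,-0.3,1.7],0]]'

```text
clock: 29.45
tcp_pos: [0.4059, 0.3559, 0.0556]
tool_rot: [-0.001, 0.744, 0.668, -0.006]
ft_force: [-1.0, -1.0, -1.6]
opening: 0.658
```

Request:
jog_arm --moves '[[[0,0,0],[0,0,0],0],[[0,0,0],[0,0,0],0]]'

```text
clock: 29.65
tcp_pos: [0.4052, 0.3552, 0.0552]
tool_rot: [-0.001, 0.745, 0.668, -0.007]
ft_force: [-0.3, -1.5, -1.9]
opening: 0.657
```

```bash
python3 - <<'E'
from h import *
p,d=imaging.capture("side");u,v=proj("side",[.42,.34,.04])[0].astype(int)
cv2.imwrite(f"pics/side18.png",cv2.resize(p[max(v-75,0):v+75,max(u-100,0):u+100],None,fx=4,fy=4))
E
python3 go.py 409 357.4 22 83.7
```

```text
clock 29.7 tcp [405.9 355.7  55.9] yaw 83.8 open 0.661 F [ 0.7  0.4 -2. ]
turn [-0.07  0.05  0.01] shift [0.06 0.08 0.85]
```

View pics/side18.png

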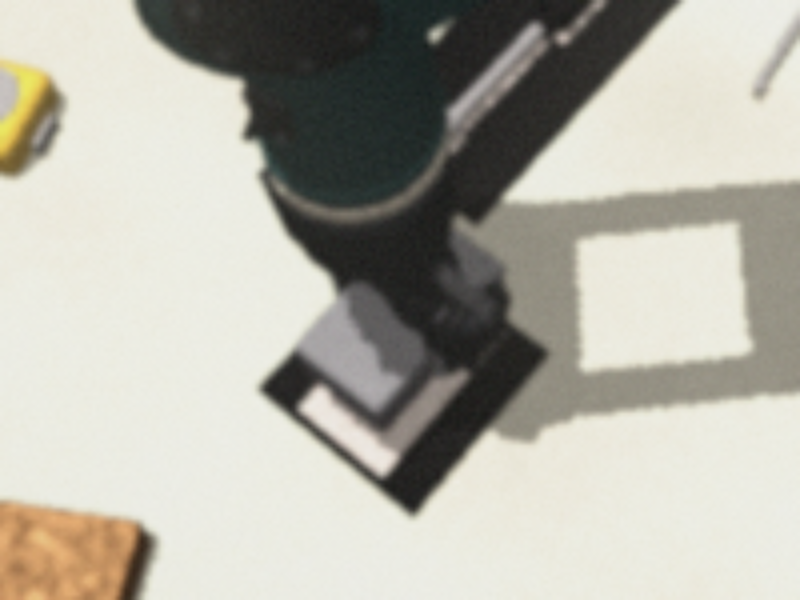

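Request:
jog_arm --moves '[[[-0.07,0.05,0],[0.06,0.08,0.2],0],[[-0.07,0.05,0],[0.06,0.08,0.5],0],[[-0.07,0.05,0],[0.06,0.08,0.8],0],[[-0.07,0.05,0],[0.06,0.08,0.85],0],[[-0.07,0.05,0],[0.06,0.08,0.85],0]]'

```text
clock: 30.2
tcp_pos: [0.4084, 0.357, 0.021]
tool_rot: [-0.0, 0.745, 0.668, -0.001]
ft_force: [-0.3, -1.0, -2.2]
opening: 0.657
```

```bash
python3 go.py 409 357.4 11 83.7
```

```text
clock 30.2 tcp [408.4 357.   21. ] yaw 83.8 open 0.657 F [-0.3 -1.  -2.2]
turn [-0.01  0.01  0.01] shift [0.01 0.02 0.25]
```

Request:
jog_arm --moves '[[[0,0,0],[0.01,0.02,0.1],0],[[0,0,0],[0.01,0.02,0.2],0],[[0,0,0],[0.01,0.02,0.26],0],[[0,0,0],[0.01,0.02,0.27],0],[[0,0,0],[0.01,0.02,0.27],0]]'

```text
clock: 30.7
tcp_pos: [0.4092, 0.3574, 0.0107]
tool_rot: [-0.0, 0.745, 0.668, -0.001]
ft_force: [-2.5, -1.2, 4.4]
opening: 0.658
```

```bash
python3 go.py 409 357.4 11 83.7
```

```text
clock 30.7 tcp [409.2 357.4  10.7] yaw 83.8 open 0.658 F [-2.5 -1.2  4.4]
turn [-0.01  0.01  0.01] shift [-0.   -0.01 -0.01]
```

Contact, at 4 N. Release and rise.

Request:
jog_arm --moves '[[[0,0,0],[0,0,0],65],[[0,0,0],[0,0,0],80],[[0,0,0],[0,0,0],85],[[0,0,0],[0,0,0],85],[[0,0,0],[0,0,-0.2],85]]'

```text
clock: 31.2
tcp_pos: [0.4086, 0.3569, 0.0182]
tool_rot: [-0.0, 0.745, 0.668, -0.002]
ft_force: [-0.6, -0.6, 0.1]
opening: 0.996
```

Request:
jog_arm --moves '[[[0,0,0],[0,0,-0.6],85],[[0,0,0],[0,0,-1.6],85],[[0,0,0],[0,0,-2.6],85],[[0,0,0],[0,0,-3.6],85],[[0,0,0],[0,0,-4.6],85]]'

```text
clock: 31.7
tcp_pos: [0.4088, 0.3571, 0.2044]
tool_rot: [-0.0, 0.745, 0.668, -0.002]
ft_force: [0.0, 1.1, -0.6]
opening: 1.0
```

Request:
jog_arm --moves '[[[0,0,0],[1.2,0.2,0],85],[[0,0,0],[2.4,0.4,0],85],[[0,0,0],[3.6,0.6,0],85],[[0,0,0],[4.5,0.8,0],85],[[0,0,0],[4.5,0.8,0],85]]'

```text
clock: 32.2
tcp_pos: [0.4613, 0.537, 0.2039]
tool_rot: [-0.001, 0.744, 0.668, -0.0]
ft_force: [-0.7, -0.4, -0.4]
opening: 1.001
```

```bash
python3 - <<'E'
from h import *
for n in("side","top"):
    p,d=imaging.capture(n);cv2.imwrite(f"pics/{n}19.png",p);np.save(f"{n}19.npy",d)
E
python3 go.py 409 357.4 11 83.7
```

```text
clock 32.3 tcp [459.8 532.6 203.5] yaw 83.8 open 0.996 F [-0.9 -0.2 -0.4]
turn [-0.02  0.02  0.01] shift [-4.47 -0.77  4.83]
```

View pics/top19.png

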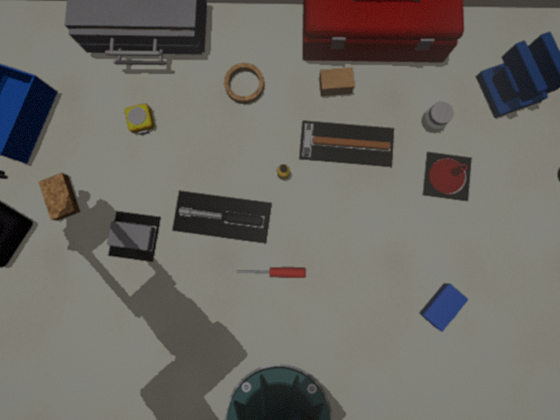

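View pics/side19.png

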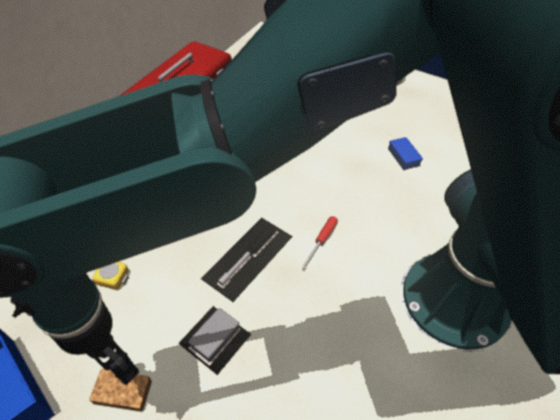

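All four are on their tiles, and the bottle (283,171) and jar (438,116) are upright. Now the numeric check of the box and funnel.

```bash
python3 - <<'E'
from h import *
for n in("top","side"):
    d=np.load(f"{n}19.npy");c=imaging.camera_info(n);T=c["cam_to_world"]
    vv,uu=np.mgrid[:420,:560];Q=np.stack([(uu-c["cx"])/c["fx"]*d,(vv-c["cy"])/c["fy"]*d,d],-1)@T[:3,:3].T+T[:3,3]
    def sel(x0,x1,y0,y1,z0,z1): return Q[(Q[...,0]>x0)&(Q[...,0]<x1)&(Q[...,1]>y0)&(Q[...,1]<y1)&(Q[...,2]>z0)&(Q[...,2]<z1)&(d>0)]
    P=sel(.33,.49,.28,.44,.032,.045); print(n,'box',len(P),P.mean(0).round(4),cv2.minAreaRect((P[:,:2]*1000).astype(np.float32)))
    P=sel(.5,.65,-.46,-.34,.06,.11); print(n,'spout',len(P), P.mean(0).round(4) if len(P) else '')
    if n=="top":
        P=sel(.53,.6,-.04,.04,.03,.08); print('bottle',P.mean(0).round(3)); P=sel(.6,.76,-.45,-.28,.03,.08); print('jar',P.mean(0).round(3))
p=cv2.imread("pics/top19.png")
a=cv2.resize(p[195:270,90:190],None,fx=4,fy=4,interpolation=2);b=cv2.resize(p[140:215,405:505],None,fx=4,fy=4,interpolation=2)
q=cv2.imread("pics/side19.png");q2=cv2.imread("pics/side16f.png");u,v=proj("side",[.571,-.398,.03])[0].astype(int)
e=cv2.resize(q[290:365,165:265],None,fx=4,fy=4,interpolation=2);f=cv2.resize(q2[v-37:v+38,u-50:u+50],None,fx=4,fy=4,interpolation=2)
cv2.imwrite("pics/fin.png",cv2.convertScaleAbs(np.vstack([np.hstack([a,b]),np.hstack([e,f])]),alpha=1.5))
E
```

```text
top box 1028 [0.4076 0.3553 0.0385] ((408.29034423828125, 356.3236389160156), (98.52936553955078, 58.04927444458008), 83.55209350585938)
top spout 99 [ 0.5688 -0.3919  0.0856]
bottle [0.565 0.001 0.053]
jar [ 0.705 -0.362  0.055]
side box 1264 [0.4086 0.36   0.0375] ((410.3011169433594, 357.4593505859375), (97.6022720336914, 59.53994369506836), 83.1190414428711)
side spout 0
```

View pics/fin.png

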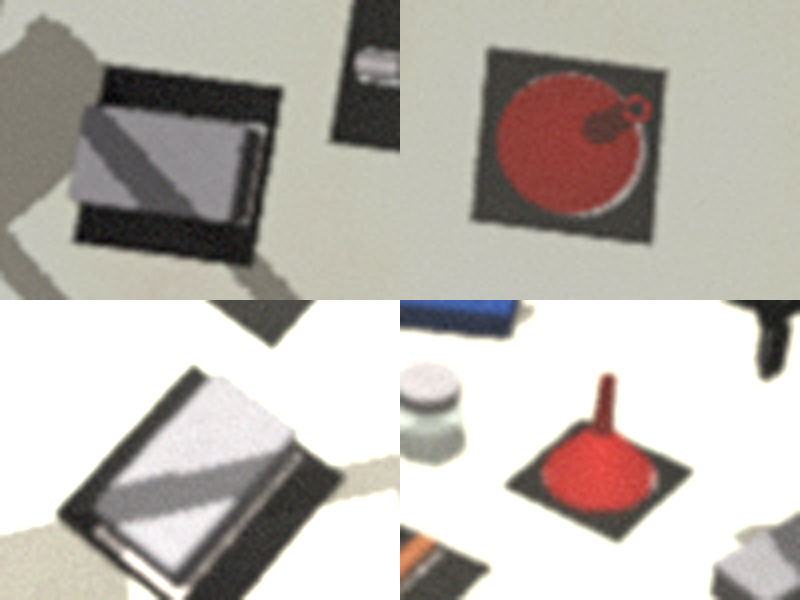

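```bash
python3 - <<'E'
from h import *
for f,n,w in(("top19","top",(571,-400)),("side16f","side",(572.4,-395.6))):
    p=cv2.imread(f"pics/{f}.png").astype(int);u,v=proj(n,[.571,-.398,.01])[0].astype(int)
    m=comp(p[...,2]>p[...,1]+35,(u-40,v-40,u+40,v+40)).astype(np.uint8)
    c=max(cv2.findContours(m,0,1)[0],key=len)[:,0]; P=ray(n,c,.005)[:,:2]*1000
    # robust algebraic circle fit on rim points
    k=np.ones(len(P),bool)
    for _ in range(15):
        A=np.c_[P[k],np.ones(k.sum())];s=np.linalg.lstsq(A,(P[k]**2).sum(1),rcond=None)[0];ct=s[:2]/2;r=np.sqrt(s[2]+ct@ct)
        e=np.abs(np.hypot(*(P-ct).T)-r);k=e<max(1.5,np.median(e)*1.5)
    print(n,ct.round(1),r.round(1),k.sum(),len(P),'silhouette',w)
E
```

```text
top [ 571.8 -398. ] 41.4 86 115 silhouette (571, -400)
side [ 582.6 -421.3] 60.8 55 88 silhouette (572.4, -395.6)
```

The box is within 1.5 mm and 0.2° of its silhouette, and the funnel within about 2 mm. The arm is clear of everything, so I'm handing in.

```bash
python3 - <<'E'
from rig import get_obs,job_done
o=get_obs();print(o["clock"],o["opening"],o["ft_force"].round(1)); print(job_done())
E
```

```text
32.3 0.9964621367395797 [-0.9 -0.2 -0.4]
the job is handed in; nothing more can be done
None
```

All four items are on their own silhouettes and released, placed in the order hammer, nut driver, funnel, gray box. I handed the job in at about 32 s with the gripper open and clear of everything.

| Item | Last check |
|---|---|
| Hammer | Along the handle within about 1 mm; sideways about 2–3 mm towards the robot. |
| Nut driver | First placed about 6 mm short of the painted socket. I re-gripped and shifted it, and it then read within about 1 mm in both views. |
| Funnel | Mouth down, about 2 mm off the disc centre in the top view. |
| Gray box | Lid up, within about 1.5 mm and 0.2°. |

- **Bystanders:** the bottle and the jar read where they first stood (within 1 mm), both upright.
- **Checks that failed or disagreed:** the side-view circle fit for the funnel failed, so its 2 mm figure rests on the top view alone, though the side picture looks centred. The two cameras differ from each other by 2–3 mm.

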